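Test the belt buckles with the metal tester and tray them

ROBOT

A 7-joint arm with a two-finger parallel gripper is mounted at the origin on the work surface. World frame = base frame: x ahead of the robot, y to its left, z up, the work surface at z = 0. Lengths are in m, angles in rad, forces in N, time in s.
With the tool pointing down it reaches from about 0.425 to 0.8 m from the base axis. Payload 8.3 kg.
Tool frame: the origin (TCP) lies on the centre line of the jaws, within the pads' length; the fingertips stand 8 mm ahead of it and the grasp point (between the pads) lies 11 mm behind it; z points along the fingers, y is the line along which they close (so a half turn about z gives the same grasp; the last joint's range is limited). The gripper opens to 85 mm and grips with 20 to 120 N. Pads are 22 mm wide; open, the fingers measure 114 mm over their backs; the gripper's body (76 mm by 85 mm) begins 54 mm behind the grasp point. The pads swing forward as they close: fully open they stand 13 mm farther back than shut.
Start: joints at [1.252, 0.383, 0.016, 1.37, -0.006, 1.388, -0.046], TCP at [0.158, -0.605, 0.239] pointing down, gripper open.
Joint ranges: [-2.95, 2.95], [-0.25, 2.06], [-1.52, 1.56], [0.18, 2.33], [-1.44, 4.58], [0.02, 2.06], [-3.01, 3.01]. Speed limits (rad/s): [2.39, 2.39, 3.01, 3.01, 3.14, 3.14, 3.14].

INTERFACE

Orientations are given as [roll, pitch, yaw] about the fixed x, y, z axes, in that order (R = Rz(yaw) Ry(pitch) Rx(roll)).
In Python, from station import * gives the robot as it stands. The module is installed in compiled form; this text tells all that it offers.
- The arm moves only by the tool carry_out, never from a script. Its argument "plan" is text: rows parted by semicolons, each of 7 numbers parted by spaces: the shift along the world's x, y, z each as a share of 400 mm, from -1 to 1, then the turn, a rotation vector about the world's x, y, z each as a share of 180 degrees, from -1 to 1, then the gripper's target within -1 to 1 (shut at 1, half-way at 0, fully open at -1). A call has exactly 10 rows; each row shifts and turns the commanded pose from where the row before left it; what a row does not reach is not made up. A row lasts 1/12 s, in which the tool goes at most 41.7 mm and 7.16 degrees, less where a joint would pass 70% of its speed; a pose out of reach is approached as far as the arm can. A call with a number of a shift or a turn outside -1 to 1 is refused whole. A call with a gripper value outside its range is refused whole. The fingers move at their own pace and stop on an object; "force" is the grip in N (left out, the last holds). Time passes only in rows, so rows that do not move let the fingers close, or fill a call up. It gives the time, the measured TCP pose, the force, the opening and the grip force at its end, in the units of the state.
- get_obs(): the state, without advancing time (a new reading comes with each control period).
- snapshot(name): name is "scene" or "top" or "wrist"; returns the picture (400x640x3 uint8, blue, green, red); there is no depth.
- camera_params(name): a dict with "camera_matrix" (3x3 intrinsics, pixels), "k1" (the pictures are not rectified: a ray, as slopes to the right and down, at radius r is drawn at 1 + k1 r^2 times it, then the intrinsics apply), "R" (3x3) and "t" (3): a world point X has camera coordinates R X + t. Camera axes: x right, y down, z forward; pixel columns grow to the right and rows downward; lengths in m; the calibration is good to about 2 mm. A picture is of the moment at which its call begins: read the wrist's pose just before it. camera_params takes no time and is no camera call; for the wrist camera it gives the pose at the moment of the call.
- close_job(): hands the job in; it is judged then, once.
Trained networks look in the newest picture that a camera, given by its name, has taken for a name from the list of things; names that differ only in an ending like _2 or _b are one class to them, and where a whole thing is asked for, a point or a joint stands for the part that bears it (a point fixed in the world has none). Each returns a list of dicts, best first, with "p" (0 to 1); they miss things now and then, are a little off and sometimes report something else, mostly with a low value. They report only what shows in the picture. A call takes as long as a camera call. They do not tell look-alikes from the thing itself.
- recognise(camera, target): "xy" ([column, row] in pixels, amid what is visible of it).
The state is a dict: "clock": time; "qpos": joint angles; "joint_vel": joint speeds; "effort": joint torques, N m; "tcp_pos": TCP position; "tcp_rot": TCP orientation; "force": force on the tool from outside, world axes, zero at the start; "wrist_torque": the same for the moment, N m; "gripper_width": opening from 0.0 (shut) to 1.0 (fully open); "gripper_force": force on a finger pad.
Only numpy, scipy, OpenCV 4.12 (cv2) and the standard library are available. Lean on these libraries where they do the work, as an engineer would, in place of code of your own. Each camera call takes 0.05 s, during which the arm holds its last target. There are 200 camera calls.

TASK

Switch the metal tester on by pulling its red knob fully out, take the yellow probe from its stand and touch its tip lightly, for about half a second each, first on the tester's brass reference pad and then on the copper spot of each buckle present, in the order red, blue, green, purple. Then put the probe back upright in its stand, and only after that push the knob fully home. At the end every buckle must lie flat, gem up, on the floor of the off-white tray, with the spool, jar and bead box left where they stand.

Things in the scene. Friction and masses are not known exactly. Their poses are not given: they have to be found in the camera images.
- tester: Fixed white bench metal tester, box 140 (x) x 160 (y) x 60 mm tall, origin under its centre; its front (own -x side) carries the red power knob, its top a dark screen (at +x) and the brass reference pad. Turned up to 0.25 rad.
- ref_pad (a point): Centre of the top of the reference pad: round brass pad 30 mm across in a black ring, 63 mm above the bench, rigid, on top of the tester near its front, at (-35, 40) mm in the tester's axes.
- power_knob (a joint): Travel (m) of the red push-pull power knob: 0 = pushed home (off), 0.030 = fully out (on). It slides along the tester's own -x (out of the front). Snap action: it takes about 6 N to start either way and past mid travel it snaps on by itself to that end.
- knob_grip (a point): Centre of the red knob, a cylinder 30 mm in diameter and 24 mm long, its axis level along the tester's x; 42 mm above the bench, so its top is at 57 mm; pushed home, its back end is 20 mm clear of the tester's front face (a 12 mm steel stem between). Moves with the knob; at home it lies at (-102, -20, 42) mm in the tester's axes.
- stand: Fixed black probe stand, block 70 x 70 x 70 mm, origin under its centre, with a 23 mm square upright hole right through its middle. Turned up to 0.4 rad.
- probe: Loose hand probe, 0.1 kg, upright in the stand at the start. Origin: centre of the underside of its round black flange (40 mm across, 6 mm thick), which rests on the stand's top (70 mm above the bench). Own z points up the handle: yellow handle 26 x 26 mm square (sides along own x, y) from 6 to 70 mm above the origin; below the flange a steel shaft 12 mm in diameter to 45 mm below, then the 7 mm brass tip to 60 mm below.
- probe_point (a point): Very end of the probe's tip, 60 mm below the probe's origin when free. The tip is sprung along the probe: it gives up to 10 mm, pressing with 0.5 N at first and 3 N at the end, after which it is rigid.
- tray: Fixed off-white open tray, 280 (x) x 150 (y) x 25 mm tall outside, walls and floor 5 mm thick, origin under its centre. Turned up to 0.15 rad.
- spool: Bystander: loose wooden spool, 52 mm across, 64 mm tall, origin under its centre.
- bead_jar: Bystander: loose amber glass jar with white cap, 60 mm across, 85 mm tall, origin under its centre.
- organiser: Bystander: loose clear bead box, 70 x 150 x about 38 mm, origin under its centre.
- buckle_red: Loose silvery belt buckle with a gem coloured red (may be absent: None), 0.14 to 0.26 kg: plate 72 (x) x 52 (y) x 7 mm, origin under the plate's centre; square gem block 24 x 24 mm (sides along own x, y) standing from 7 to 25 mm above the underside, centred 12 mm to own -x of the origin; lies gem up, any yaw. Handy to pick by the gem.
- buckle_red_spot (a point): Test spot of the red buckle: copper dot 16 mm across in a 3 mm black ring on the plate's top (7 mm above the underside), 23 mm to own +x of the origin. Absent: None.
- buckle_blue: Loose silvery belt buckle with a gem coloured blue (may be absent: None), 0.14 to 0.26 kg: plate 72 (x) x 52 (y) x 7 mm, origin under the plate's centre; square gem block 24 x 24 mm (sides along own x, y) standing from 7 to 25 mm above the underside, centred 12 mm to own -x of the origin; lies gem up, any yaw. Handy to pick by the gem.
- buckle_blue_spot (a point): Test spot of the blue buckle: copper dot 16 mm across in a 3 mm black ring on the plate's top (7 mm above the underside), 23 mm to own +x of the origin. Absent: None.
- buckle_green: Loose silvery belt buckle with a gem coloured green (may be absent: None), 0.14 to 0.26 kg: plate 72 (x) x 52 (y) x 7 mm, origin under the plate's centre; square gem block 24 x 24 mm (sides along own x, y) standing from 7 to 25 mm above the underside, centred 12 mm to own -x of the origin; lies gem up, any yaw. Handy to pick by the gem.
- buckle_green_spot (a point): Test spot of the green buckle: copper dot 16 mm across in a 3 mm black ring on the plate's top (7 mm above the underside), 23 mm to own +x of the origin. Absent: None.
- buckle_purple: Loose silvery belt buckle with a gem coloured purple (may be absent: None), 0.14 to 0.26 kg: plate 72 (x) x 52 (y) x 7 mm, origin under the plate's centre; square gem block 24 x 24 mm (sides along own x, y) standing from 7 to 25 mm above the underside, centred 12 mm to own -x of the origin; lies gem up, any yaw. Handy to pick by the gem.
- buckle_purple_spot (a point): Test spot of the purple buckle: copper dot 16 mm across in a 3 mm black ring on the plate's top (7 mm above the underside), 23 mm to own +x of the origin. Absent: None.
Mind the look-alikes: they are no part of the job. What is shaped like the buckle_red but pink is not meant.

How it is judged:
On the way, in this order (a step that is already met when the one before it is completed fails the run):
1. the power knob is pulled fully out (value of joint power_knob above 0.026 m), for 0.2 s.
2. the probe's tip is held on the reference pad (within 10 mm of its centre) (contact force between probe and tester above 0.3 N and distance between probe_point and ref_pad below 0.01 m), for 0.2 s.
3. the probe's tip is held on the copper spot of the red buckle (within 10 mm of its centre) (contact force between probe and buckle_red above 0.3 N and distance between probe_point and buckle_red_spot below 0.01 m), for 0.2 s.
4. the probe's tip is held on the copper spot of the blue buckle (within 10 mm of its centre) (contact force between probe and buckle_blue above 0.3 N and distance between probe_point and buckle_blue_spot below 0.01 m), for 0.2 s.
5. the probe's tip is held on the copper spot of the green buckle (within 10 mm of its centre) (contact force between probe and buckle_green above 0.3 N and distance between probe_point and buckle_green_spot below 0.01 m), for 0.2 s.
6. the probe's tip is held on the copper spot of the purple buckle (within 10 mm of its centre) (contact force between probe and buckle_purple above 0.3 N and distance between probe_point and buckle_purple_spot below 0.01 m), for 0.2 s.
7. the probe is back upright in its stand, let go (horizontal distance between probe and stand below 0.01 m and z of probe in the frame of stand between 0.065 and 0.075 m and angle between probe's own z axis and vertical below 0.12 rad and linear speed of probe below 0.03 m/s and contact force between the fingers and probe below 0.1 N), for 0.2 s.
8. the power knob is pushed fully home (value of joint power_knob below 0.004 m), for 0.2 s.
At the end, for the whole second after the job is handed in: Every present buckle rests gem up (0.12 rad) on the tray floor, origin within 130 mm along and 70 mm across of the tray centre; the probe stands released in its stand, flange on the top (5 mm), within 10 mm of the middle and 0.12 rad of upright; knob within 4 mm of home (all of step 7 and value of joint power_knob below 0.004 m and x of buckle_red in the frame of tray between -0.13 and 0.13 m and y of buckle_red in the frame of tray between -0.07 and 0.07 m and z of each of buckle_red, buckle_blue, buckle_green, buckle_purple in the frame of tray below 0.01 m and angle between each of buckle_red, buckle_blue, buckle_green, buckle_purple's own z axis and vertical below 0.12 rad and linear speed of each of buckle_red, buckle_blue, buckle_green, buckle_purple below 0.02 m/s and x of buckle_blue in the frame of tray between -0.13 and 0.13 m and y of buckle_blue in the frame of tray between -0.07 and 0.07 m and x of buckle_green in the frame of tray between -0.13 and 0.13 m and y of buckle_green in the frame of tray between -0.07 and 0.07 m and x of buckle_purple in the frame of tray between -0.13 and 0.13 m and y of buckle_purple in the frame of tray between -0.07 and 0.07 m); the robot touches nothing.
It fails at once if the spool is moved by more than 30 mm (distance of spool from where it was at the start of the episode above 0.03 m).
It fails at once if the jar is moved by more than 30 mm (distance of bead_jar from where it was at the start of the episode above 0.03 m).
It fails at once if the bead box is moved by more than 30 mm (distance of organiser from where it was at the start of the episode above 0.03 m).
It fails at once if the probe is pressed on a thing under test with more than 25 N (contact force between probe and tester above 25 N or contact force between probe and buckle_red above 25 N or contact force between probe and buckle_blue above 25 N or contact force between probe and buckle_green above 25 N or contact force between probe and buckle_purple above 25 N).
Of buckle_red, buckle_blue, buckle_green, buckle_purple only 2 to 3 are there at a start; the rules pass over those that are not, and their reading is None.
At some moment in a run one of buckle_red, buckle_blue, buckle_green, buckle_purple may be knocked a few centimetres aside while the robot is not near it.
It also fails if it takes over 210 s, if anything falls off the work surface, if the arm or the gripper's body presses on something with over 40 N, if the wrist force passes 120 N, or if a joint passes its speed limit or range.

## Working session

There is one attempt and no reset: what is moved stays moved. The work goes in short steps, Python scripts to look and compute and a tool call to move; the robot and the scene stay as the last step left them, time stands still between calls to the robot, and variables do not carry over. Pictures are saved under pics/ and viewed, at most 14 in all, crops included, and the job is handed in when it is done.

Besides the shell and the picture viewer there is one more tool, called after ">>>" in YAML: its name, and indented under it one key for each argument. carry_out: Moves the arm, as the interface text tells. Its arguments: {"type":"object","properties":{"plan":{"type":"string"},"force":{"type":"number"}},"required":["plan"]}

```bash
mkdir -p pics; cat > h.py <<'E'
from station import *
import numpy as np, cv2
def ray(cam,uv,P=None):
    P=P or camera_params(cam);K=np.array(P["camera_matrix"]);k=P["k1"]
    d=np.array([(uv[0]-K[0,2])/K[0,0],(uv[1]-K[1,2])/K[1,1]]);s=d.copy()
    for _ in range(20): s=d/(1+k*(s@s))
    R=np.array(P["R"]);t=np.array(P["t"]).ravel()
    v=R.T@np.array([s[0],s[1],1]);return -R.T@t,v
def onz(cam,uv,z,P=None):
    o,v=ray(cam,uv,P);return o+v*(z-o[2])/v[2]
def pix(cam,X,P=None):
    P=P or camera_params(cam);K=np.array(P["camera_matrix"]);c=np.array(P["R"])@np.array(X)+np.array(P["t"]).ravel()
    s=c[:2]/c[2];s=s*(1+P["k1"]*(s@s));return K[:2,:2]@s+K[:2,2]
E
python3 - <<'E'
from h import *
np.set_printoptions(precision=3,suppress=True)
o=get_obs();print({k:np.round(v,3) for k,v in o.items()})
for c in("scene","top"):
    im=snapshot(c);cv2.imwrite(f"pics/{c}0.png",im)
    P=camera_params(c);print(c,-np.array(P["R"]).T@np.array(P["t"]).ravel(),P["R"])
    for n,z in dict(tester=.06,ref_pad=.063,power_knob=.042,knob_grip=.042,stand=.07,probe=.11,tray=.01,spool=.05,bead_jar=.08,organiser=.03,buckle_red=.012,buckle_red_spot=.007,buckle_blue=.012,buckle_blue_spot=.007,buckle_green=.012,buckle_green_spot=.007,buckle_purple=.012,buckle_purple_spot=.007).items():
        print(n,[(np.round(d["xy"]),round(d["p"],2),onz(c,d["xy"],z)[:2]) for d in recognise(c,n) if d["p"]>.2])
E
```

```text
{'clock': np.float64(0.0), 'qpos': array([ 1.252,  0.384,  0.016,  1.371, -0.006,  1.388, -0.046]), 'joint_vel': array([-0.001,  0.001, -0.001, -0.001,  0.001, -0.001, -0.001]), 'effort': array([  0.001, -62.759,   0.845, -37.183,   0.017,   0.014,  -0.   ]), 'tcp_pos': array([ 0.158, -0.604,  0.238]), 'tcp_rot': array([-3.14 ,  0.   ,  0.256]), 'force': array([-0.267, -0.914, -0.786]), 'wrist_torque': array([-0.008,  0.007, -0.024]), 'gripper_force': np.float64(0.0), 'gripper_width': np.float64(1.002)}
scene [1.057 0.421 0.772] [[-0.641  0.768 -0.008]
 [ 0.552  0.453 -0.7  ]
 [-0.534 -0.453 -0.714]]
tester [(array([224., 168.]), 0.8, array([ 0.592, -0.29 ])), (array([311., 191.]), 0.42, array([ 0.512, -0.055]))]
ref_pad [(array([226., 168.]), 0.75, array([ 0.591, -0.282])), (array([247., 149.]), 0.49, array([ 0.5  , -0.297]))]
power_knob [(array([251., 146.]), 0.68, array([ 0.466, -0.32 ])), (array([253., 218.]), 0.64, array([ 0.656, -0.115]))]
knob_grip [(array([250., 149.]), 0.4, array([ 0.479, -0.313]))]
stand [(array([254., 215.]), 0.92, array([ 0.663, -0.099])), (array([312., 1
[... 2013 characters left out ...]
y([293., 276.]), 0.82, array([0.41 , 0.023])), (array([331., 303.]), 0.76, array([ 0.35 , -0.068]))]
buckle_red_spot [(array([343., 256.]), 0.82, array([ 0.46 , -0.094])), (array([294., 275.]), 0.79, array([0.411, 0.022])), (array([330., 306.]), 0.63, array([ 0.342, -0.067]))]
buckle_blue [(array([305., 198.]), 0.75, array([ 0.598, -0.   ])), (array([439., 211.]), 0.24, array([ 0.573, -0.329]))]
buckle_blue_spot [(array([306., 194.]), 0.57, array([ 0.609, -0.003]))]
buckle_green [(array([254., 213.]), 0.82, array([0.559, 0.121])), (array([322., 126.]), 0.56, array([ 0.78 , -0.039]))]
buckle_green_spot [(array([254., 213.]), 0.62, array([0.558, 0.122]))]
buckle_purple []
buckle_purple_spot []
```

View pics/scene0.png

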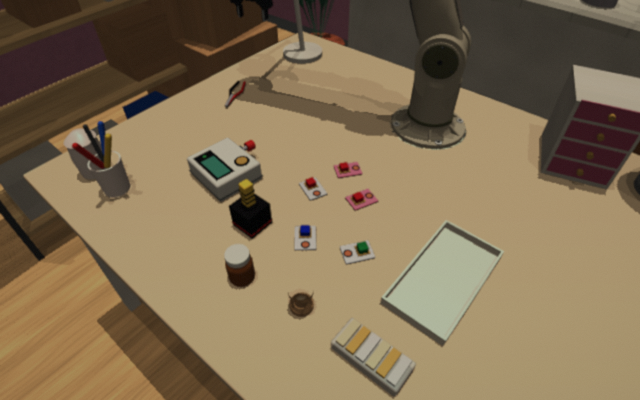

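View pics/top0.png

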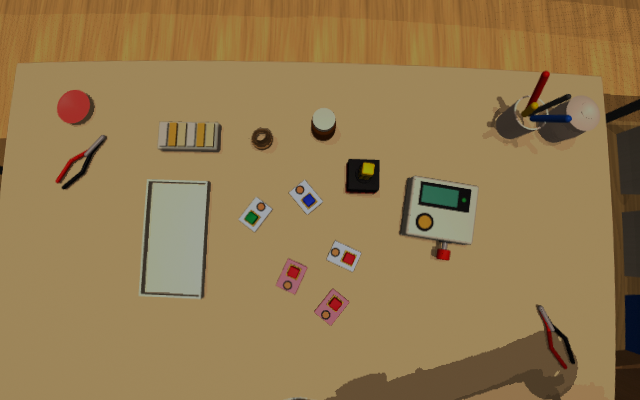

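Candidates for the red buckle in top: silvery (344,256), pink plates with red gems at (292,276) and (332,305) as look-alikes. By the description, I choose the silvery one at (344,256). Blue (306,196) and green (256,214) are the only others, and there is no purple. Next is the close crop and measurement.

```bash
cat > seg.py <<'E'
from h import *
def comps(m,amin):
    n,l,s,c=cv2.connectedComponentsWithStats(m.astype(np.uint8));return [(s[i,4],c[i],l==i) for i in range(1,n) if s[i,4]>=amin]
E
python3 - <<'E'
from seg import *
np.set_printoptions(precision=3,suppress=True)
im=cv2.imread("pics/top0.png")
a=cv2.resize(im[160:330,230:400],None,fx=3,fy=3,interpolation=cv2.INTER_CUBIC)
b=cv2.resize(im[160:280,390:490],None,fx=3,fy=3,interpolation=cv2.INTER_CUBIC)
out=np.zeros((510,810,3),np.uint8);out[:,:510]=a;out[:360,510:]=b
cv2.imwrite("pics/c1.png",out[:,:800])
h=cv2.cvtColor(im,cv2.COLOR_BGR2HSV)
roi=np.zeros(im.shape[:2],bool);roi[150:330,225:490]=1
H,S,V=[h[...,i].astype(int) for i in range(3)]
for n,m in dict(red=((H<6)|(H>174))&(S>180)&(V>100),blue=(H>105)&(H<130)&(S>150)&(V>80),green=(H>50)&(H<90)&(S>140)&(V>50)).items():
    for A,c,_ in comps(m&roi,15): print(n,A,c,onz("top",c,.025))
white=(S<70)&(V>110)&roi
for A,c,l in comps(white,60):
    r=cv2.minAreaRect(np.argwhere(l)[:,::-1].astype(np.float32)); print("white",A,r,onz("top",r[0],.007),[onz("top",p,.007)[:2] for p in cv2.boxPoints(r)])
E
```

```text
red 103 [443.864 254.291] [ 0.469 -0.335  0.025]
red 90 [348.756 258.233] [ 0.456 -0.107  0.025]
red 85 [292.894 272.071] [0.421 0.023 0.025]
red 95 [335.021 304.032] [ 0.349 -0.077  0.025]
blue 85 [308.541 199.682] [ 0.593 -0.009  0.025]
green 457 [442.652 195.501] [ 0.61  -0.333  0.025]
green 15 [463.6 199.6] [ 0.601 -0.385  0.025]
green 85 [250.906 217.341] [0.547 0.127 0.025]
white 2379 ((442.2311706542969, 209.49713134765625), (67.20928192138672, 58.6940803527832), 8.746161460876465) [ 0.578 -0.338  0.007] [array([ 0.517, -0.245]), array([ 0.661, -0.267]), array([ 0.64 , -0.436]), array([ 0.495, -0.41 ])]
white 402 ((305.4425964355469, 196.6311492919922), (29.4484806060791, 21.12608528137207), 50.194427490234375) [ 0.602 -0.001  0.007] [array([0.612, 0.042]), array([0.647, 0.003]), array([ 0.592, -0.044]), array([ 0.558, -0.006])]
white 411 ((254.86573791503906, 213.867919921875), (21.400936126708984, 29.67160415649414), 37.405357360839844) [0.557 0.121 0.007] [array([0.543, 0.163]), array([0.602, 0.121]), array([0.571, 0.078]), array([0.513, 0.12 ])]
white 413 ((343.45855712890625, 255.67315673828125), (29.613445281982422, 21.651342391967773), 24.775142669677734) [ 0.461 -0.096  0.007] [array([ 0.451, -0.053]), array([ 0.499, -0.074]), array([ 0.47, -0.14]), array([ 0.423, -0.118])]
```

View pics/c1.png

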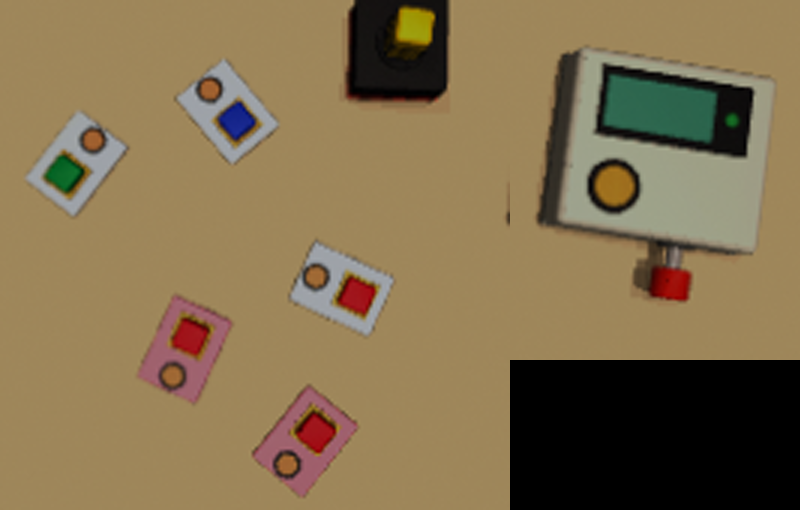

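The crop confirms it: the silvery red buckle is at crop (343,287) and both pink ones are look-alikes. I'm moving over the tester for a wrist look.

>>> carry_out:
  plan: "0.07 0.07 0.01 0 0 -0.013 -1;0.07 0.07 0.01 0 0 -0.013 -1;0.07 0.07 0.01 0 0 -0.013 -1;0.07 0.07 0.01 0 0 -0.013 -1;0.07 0.07 0.01 0 0 -0.013 -1;0.07 0.07 0.01 0 0 -0.013 -1;0.07 0.07 0.01 0 0 -0.013 -1;0.07 0.07 0.01 0 0 -0.013 -1;0.07 0.07 0.01 0 0 -0.013 -1;0.07 0.07 0.01 0 0 -0.013 -1"
  force: 60

```text
clock: 2.73
tcp_pos: [0.4392, -0.3231, 0.2798]
tcp_rot: [3.141, -0.001, -0.155]
force: [0.9, -0.9, -0.1]
gripper_width: 1.003
gripper_force: 0.0
```

```bash
python3 - <<'E'
from seg import *
np.set_printoptions(precision=3,suppress=True)
P=camera_params("wrist");im=snapshot("wrist");cv2.imwrite("pics/w1.png",im)
print(get_obs()["tcp_pos"],get_obs()["tcp_rot"],-np.array(P["R"]).T@P["t"],P["R"])
import json;json.dump({k:np.array(v).tolist() for k,v in P.items()},open("w1.json","w"))
for n,z in dict(ref_pad=.063,power_knob=.057,stand=.07,buckle_red=.007,buckle_red_spot=.007).items():
    print(n,[(d["xy"],d["p"],onz("wrist",d["xy"],z,P)) for d in recognise("wrist",n)])
E
```

```text
[ 0.446 -0.315  0.281] [-3.138 -0.004 -0.147] [ 0.511 -0.334  0.413] [[-0.153 -0.988 -0.   ]
 [-0.947  0.147  0.287]
 [-0.284  0.044 -0.958]]
ref_pad [([298.1, 61.6], 0.86, array([ 0.568, -0.321,  0.063]))]
power_knob [([317.6, 146.1], 0.66, array([ 0.473, -0.328,  0.057])), ([7.2, 134.9], 0.18, array([0.544, 0.041, 0.057]))]
stand [([137.2, 34.4], 0.87, array([ 0.619, -0.158,  0.07 ]))]
buckle_red [([157.5, 175.1], 0.95, array([ 0.462, -0.095,  0.007])), ([89.3, 218.7], 0.85, array([0.414, 0.027, 0.007])), ([168.0, 253.5], 0.69, array([ 0.341, -0.073,  0.007]))]
buckle_red_spot [([158.6, 176.9], 0.87, array([ 0.46 , -0.096,  0.007])), ([90.5, 220.9], 0.78, array([0.411, 0.026, 0.007])), ([166.7, 256.3], 0.77, array([ 0.336, -0.069,  0.007])), ([317.4, 145.5], 0.3, array([ 0.468, -0.327,  0.007])), ([4.7, 130.8], 0.21, array([0.555, 0.094, 0.007]))]
```

View pics/w1.png

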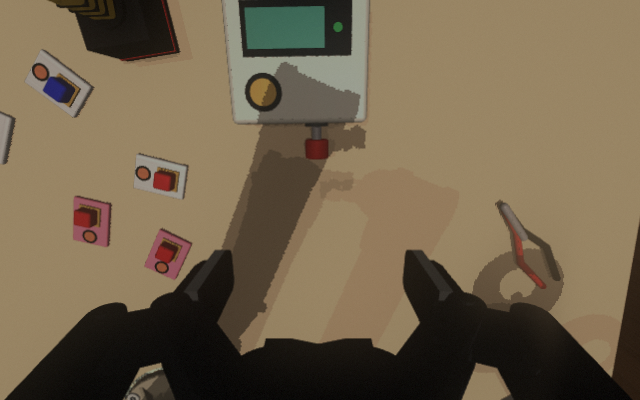

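The picture shows the pad at (264,92), the knob at (317,148), and the tester's front top corners at (236,122) and (366,122). I'll fit the tester and stand poses.

```bash
python3 - <<'E'
from seg import *
import json
from scipy.optimize import least_squares
np.set_printoptions(precision=4,suppress=True)
P=json.load(open("w1.json"));im=cv2.imread("pics/w1.png");h=cv2.cvtColor(im,cv2.COLOR_BGR2HSV);H,S,V=[h[...,i].astype(int) for i in range(3)]
m=(H>10)&(H<30)&(S>130)&(V>90);m[:, :240]=0;m[:, 290:]=0;m[:70]=0;m[115:]=0
pad=max(comps(m,50),key=lambda c:c[0]);print("pad",pad[:2],onz("w",pad[1],.063,P))
r=((H<8)|(H>172))&(S>150);r[:130]=0;r[165:]=0;r[:,:290]=0;r[:,345:]=0
k=max(comps(r,50),key=lambda c:c[0]);ys,xs=np.where(k[2]);print("knob",k[:2],xs.min(),xs.max(),ys.min(),ys.max())
w=(S<90)&(V>60);w[:, :225]=0;w[:,375:]=0;w[135:]=0
print("rows",[ (y,np.where(w[y])[0].min(),np.where(w[y])[0].max()) for y in (10,30,50,70,90,110)], "bottom",[(x,np.where(w[:,x])[0].max()) for x in (250,345,355)])
for uv in ((236,122),(366,122)): print(uv,onz("w",uv,.06,P))
kc=(xs.min()+xs.max())/2
print("knobtop",onz("w",(kc,ys.min()),.055,P),onz("w",(kc,ys.max()),.042,P))
# fit x,y,yaw with pad + knob column
def T(p,q): c,s=np.cos(p[2]),np.sin(p[2]);return [p[0]+c*q[0]-s*q[1],p[1]+s*q[0]+c*q[1],q[2]]
obs=[((-.035,.04,.063),pad[1]),((-.07,.08,.06),(236,122.)),((-.07,-.08,.06),(366.5,122.))]
f=lambda p:np.r_[np.concatenate([pix("w",T(p,q),P)-uv for q,uv in obs]),pix("w",T(p,(-.102,-.02,.05)),P)[0]-kc]
s=least_squares(f,[.578,-.338,-.15]);print(s.x,s.fun);print("pad",T(s.x,(-.035,.04,.063)),"knob",T(s.x,(-.102,-.02,.042)))
E
```

```text
pad (np.int32(549), array([261.9781,  91.5738])) [ 0.5436 -0.2752  0.063 ]
knob (np.int32(419), array([316.4749, 148.7064])) 306 327 139 158
rows [(10, np.int64(225), np.int64(374)), (30, np.int64(225), np.int64(374)), (50, np.int64(225), np.int64(374)), (70, np.int64(225), np.int64(374)), (90, np.int64(225), np.int64(374)), (110, np.int64(225), np.int64(374))] bottom [(250, np.int64(134)), (345, np.int64(128)), (355, np.int64(122))]
(236, 122) [ 0.5157 -0.2375  0.06  ]
(366, 122) [ 0.4922 -0.3885  0.06  ]
knobtop [ 0.4813 -0.3279  0.055 ] [ 0.4566 -0.324   0.042 ]
[ 0.5728 -0.3219 -0.1464] [ 1.7312 -0.657  -3.9849  1.0503  1.5047 -0.0449  0.7115]
pad [np.float64(0.5440050224364251), np.float64(-0.27724536904159996), 0.063] knob [np.float64(0.46897053505251746), np.float64(-0.3268319166430836), 0.042]
```

```bash
python3 -c "
from h import *
o=get_obs();print(o['clock'],o['tcp_pos'],o['tcp_rot'],o['joint_vel'])"
```

```text
3.0333 [ 0.43726174 -0.32571936  0.27913007] [ 3.14112533e+00  5.05208366e-04 -1.53847777e-01] [ 0.01598442 -0.00135079  0.00955717  0.00060423 -0.00050074 -0.00180901
 -0.00258058]
```

>>> carry_out:
  plan: "0.01 0 0 0 0 0 -1;0.01 0 0 0 0 0 -1;0.01 0 0 0 0 0 -1;0.01 0 0 0 0 0 -1;0.01 0 0 0 0 0 -1;0.01 0 0 0 0 0 -1;0.01 0 0 0 0 0 -1;0 0 0 0 0 0 -1;0 0 0 0 0 0 -1;0 0 0 0 0 0 -1"

```text
clock: 3.87
tcp_pos: [0.4661, -0.3247, 0.2792]
tcp_rot: [-3.142, 0.0, -0.153]
force: [-0.2, 0.7, -0.4]
gripper_width: 1.0
gripper_force: 0.0
```

```bash
python3 -c "
from h import *
o=get_obs();print(o['clock'],o['tcp_pos'],o['tcp_rot'],o['joint_vel'])"
```

```text
3.8667 [ 0.46609451 -0.32467286  0.2792261 ] [-3.14157188e+00  1.17424996e-04 -1.52581296e-01] [ 2.02362317e-03 -4.97644666e-03  3.12419149e-03  2.32828009e-03
 -7.46482206e-04 -5.69870882e-04 -9.96870420e-05]
```

```bash
python3 - <<'E'
from seg import *
np.set_printoptions(precision=4,suppress=True)
P=camera_params("wrist");im=snapshot("wrist");h=cv2.cvtColor(im,cv2.COLOR_BGR2HSV);H,S,V=[h[...,i].astype(int) for i in range(3)]
m=(H>10)&(H<30)&(S>130)&(V>60)
c=pix("w",(.544,-.276,.063),P);print(c)
Y,X=np.mgrid[:400,:640];m&=np.hypot(X-c[0],Y-c[1])<26
pad=max(comps(m,50),key=lambda c:c[0]);print("pad",pad[:2],onz("w",pad[1],.063,P))
r=((H<8)|(H>172))&(S>150);c=pix("w",(.469,-.327,.042),P);r&=np.hypot(X-c[0],Y-c[1])<30
k=max(comps(r,50),key=lambda c:c[0]);ys,xs=np.where(k[2]);print("knob",k[:2],xs.min(),xs.max(),ys.min(),ys.max())
print(onz("w",((xs.min()+xs.max())/2,ys.min()),.055,P),onz("w",((xs.min()+xs.max())/2,ys.max()),.042,P))
E
```

```text
[266.1913 115.4402]
pad (np.int32(548), array([266.2026, 116.0018])) [ 0.5434 -0.2759  0.063 ]
knob (np.int32(410), array([318.4854, 169.6829])) 308 329 160 179
[ 0.4825 -0.3278  0.055 ] [ 0.4559 -0.3238  0.042 ]
```

>>> carry_out:
  plan: "0.004 -0.004 -0.07 0 0 0 -1;0 0 -0.08 0 0 0 -1;0 0 -0.08 0 0 0 -1;0 0 -0.08 0 0 0 -1;0 0 -0.08 0 0 0 -1;0 0 -0.07 0 0 0 -1;0 0 -0.06 0 0 0 -1;0 0 -0.05 0 0 0 -1;0 0 -0.03 0 0 0 -1;0 0 -0.02 0 0 0 -1"
  force: 60

```text
clock: 4.75
tcp_pos: [0.467, -0.3259, 0.0298]
tcp_rot: [-3.141, 0.002, -0.153]
force: [-0.6, -0.9, -0.1]
gripper_width: 0.995
gripper_force: 0.0
```

>>> carry_out:
  plan: "0 0 0 0 0 0 -1;0 0 0 0 0 0 1;0 0 0 0 0 0 1;0 0 0 0 0 0 1;0 0 0 0 0 0 1;0 0 0 0 0 0 1;0 0 0 0 0 0 1;0 0 0 0 0 0 1;0 0 0 0 0 0 1;0 0 0 0 0 0 1"

```text
clock: 5.58
tcp_pos: [0.4683, -0.3259, 0.0324]
tcp_rot: [-3.142, -0.001, -0.152]
force: [-2.0, 3.6, 7.5]
gripper_width: 0.329
gripper_force: 58.6
```

>>> carry_out:
  plan: "-0.011 0.0016 0 0 0 0 1;-0.011 0.0016 0 0 0 0 1;-0.011 0.0016 0 0 0 0 1;-0.011 0.0016 0 0 0 0 1;-0.011 0.0016 0 0 0 0 1;-0.011 0.0016 0 0 0 0 1;-0.011 0.0016 0 0 0 0 1;0 0 0 0 0 0 1;0 0 0 0 0 0 1;0 0 0 0 0 0 1"

```text
clock: 6.42
tcp_pos: [0.4385, -0.3218, 0.0325]
tcp_rot: [3.141, -0.003, -0.152]
force: [4.7, 1.6, 5.3]
gripper_width: 0.33
gripper_force: 60.7
```

>>> carry_out:
  plan: "0 0 0 0 0 0 -1;0 0 0 0 0 0 -1;0 0 0 0 0 0 -1;0 0 0 0 0 0 -1;0 0 0.04 0 0 0 -1;0 0 0.06 0 0 0 -1;0 0 0.08 0 0 0 -1;0 0 0.1 0 0 0 -1;0 0 0.1 0 0 0 -1;0 0 0.1 0 0 0 -1"

```text
clock: 7.25
tcp_pos: [0.4361, -0.3216, 0.2248]
tcp_rot: [-3.141, 0.001, -0.153]
force: [1.4, -1.9, 0.4]
gripper_width: 1.004
gripper_force: 0.0
```

>>> carry_out:
  plan: "0.02 0.04 0.04 0 0 0 -1;0.02 0.05 0.04 0 0 0 -1;0.03 0.06 0.02 0 0 0 -1;0.03 0.06 0 0 0 0 -1;0.03 0.06 0 0 0 0 -1;0.03 0.06 0 0 0 0 -1;0.03 0.05 0 0 0 0 -1;0.02 0.03 0 0 0 0 -1;0 0.01 0 0 0 0 -1;0 0 0 0 0 0 -1"

```text
clock: 8.08
tcp_pos: [0.5208, -0.1528, 0.2629]
tcp_rot: [-3.141, 0.001, -0.15]
force: [-0.6, -0.3, -0.8]
gripper_width: 1.002
gripper_force: 0.0
```

>>> carry_out:
  plan: "0 0 0 0 0 0 -1;0 0 0 0 0 0 -1;0 0 0 0 0 0 -1;0 0 0 0 0 0 -1;0 0 0 0 0 0 -1;0 0 0 0 0 0 -1;0 0 0 0 0 0 -1;0 0 0 0 0 0 -1;0 0 0 0 0 0 -1;0 0 0 0 0 0 -1"

```text
clock: 8.92
tcp_pos: [0.521, -0.1537, 0.2633]
tcp_rot: [-3.142, -0.0, -0.152]
force: [-0.2, 0.1, -0.3]
gripper_width: 0.996
gripper_force: 0.0
```

```bash
python3 - <<'E'
from seg import *
import json
np.set_printoptions(precision=4,suppress=True)
P=camera_params("wrist");im=snapshot("wrist");cv2.imwrite("pics/w2.png",im)
json.dump({k:np.array(v).tolist() for k,v in P.items()},open("w2.json","w"))
print(get_obs()["tcp_pos"])
h=cv2.cvtColor(im,cv2.COLOR_BGR2HSV);H,S,V=[h[...,i].astype(int) for i in range(3)]
t=snapshot("top");cv2.imwrite("pics/t2.png",t)
for d in recognise("top","knob_grip")+recognise("top","power_knob"): print("knob",d,onz("top",d["xy"],.045))
for A,c,l in comps((H>20)&(H<35)&(S>150)&(V>60),40): print("yel",A,c,onz("w",c,.14,P),cv2.minAreaRect(np.argwhere(l)[:,::-1].astype(np.float32)))
E
```

```text
[ 0.521  -0.1537  0.2633]
knob {'xy': [262.7, 139.4], 'p': 0.7} [0.7322 0.1027 0.045 ]
knob {'xy': [410.2, 179.5], 'p': 0.64} [ 0.6439 -0.2486  0.045 ]
yel 935 [269.4738  47.261 ] [ 0.6482 -0.1341  0.14  ] ((270.0, 48.5), (32.0, 35.0), 0.0)
```

View pics/w2.png

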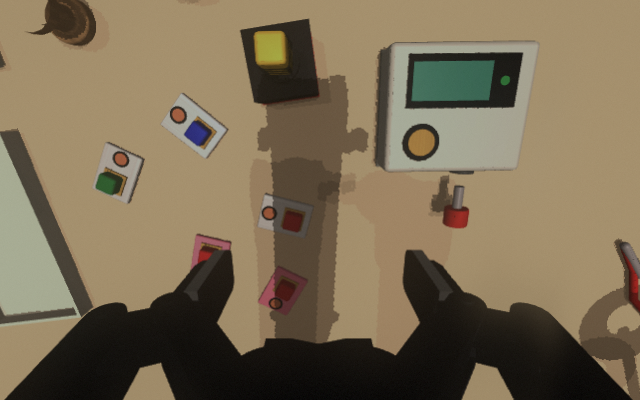

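The picture shows the knob out with its stem visible (457,205), the probe handle top at (270,48), and the stand top at about (241..319, 19..103). I'll zoom in on the probe.

```bash
python3 - <<'E'
from seg import *
import json
np.set_printoptions(precision=4,suppress=True)
P=json.load(open("w2.json"));im=cv2.imread("pics/w2.png")
cv2.imwrite("pics/c2.png",cv2.convertScaleAbs(cv2.resize(im[10:115,225:335],None,fx=5,fy=5,interpolation=cv2.INTER_CUBIC),alpha=1.3))
q=[onz("w",u,.07,P) for u in ((241,31),(308,19),(319,92),(256,103))];print(np.array(q),np.mean(q,0))
h=cv2.cvtColor(im,cv2.COLOR_BGR2HSV);H,S,V=[h[...,i].astype(int) for i in range(3)]
for v in(120,150,170,190,210):
  for A,c,l in comps((H>20)&(H<35)&(S>150)&(V>v),100): 
    r=cv2.minAreaRect(np.argwhere(l)[:,::-1].astype(np.float32)); print(v,A,c,onz("w",c,.14,P),[onz("w",p,.14,P)[:2] for p in cv2.boxPoints(r)])
E
```

```text
[[ 0.6822 -0.1003  0.07  ]
 [ 0.6824 -0.1684  0.07  ]
 [ 0.6134 -0.169   0.07  ]
 [ 0.6127 -0.1008  0.07  ]] [ 0.6477 -0.1346  0.07  ]
120 914 [269.4004  47.1171] [ 0.6483 -0.134   0.14  ] [array([ 0.6615, -0.1243]), array([ 0.6579, -0.1476]), array([ 0.6344, -0.1433]), array([ 0.6381, -0.1192])]
150 886 [269.3352  46.9774] [ 0.6485 -0.134   0.14  ] [array([ 0.6607, -0.1239]), array([ 0.6589, -0.1466]), array([ 0.6359, -0.1444]), array([ 0.6377, -0.1211])]
```

View pics/c2.png

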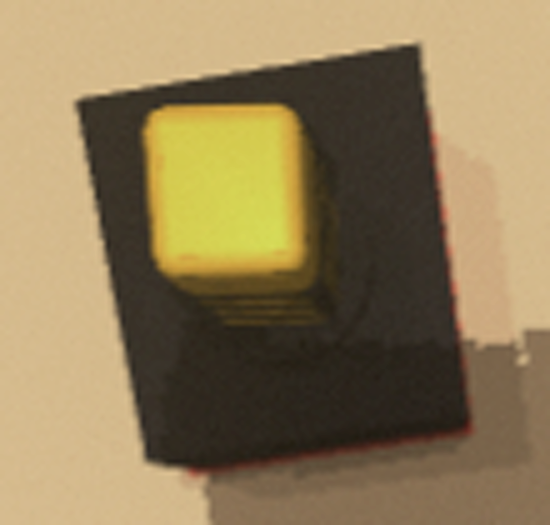

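>>> carry_out:
  plan: "0.03 0.005 0 0 0 0.007 -1;0.04 0.006 0 0 0 0 -1;0.05 0.007 0 0 0 0 -1;0.05 0.007 0 0 0 0 -1;0.05 0.007 0 0 0 0 -1;0.04 0.007 0 0 0 0 -1;0.03 0.006 0 0 0 0 -1;0.02 0.004 0 0 0 0 -1;0.007 0 0 0 0 0 -1;0 0 0 0 0 0 -1"

```text
clock: 9.95
tcp_pos: [0.648, -0.134, 0.2628]
tcp_rot: [-3.141, 0.001, -0.13]
force: [-0.9, 0.5, 0.1]
gripper_width: 0.998
gripper_force: 0.0
```

>>> carry_out:
  plan: "0 0 -0.02 0 0 0 -1;0 0 -0.05 0 0 0 -1;0 0 -0.06 0 0 0 -1;0 0 -0.06 0 0 0 -1;0 0 -0.06 0 0 0 -1;0 0 -0.05 0 0 0 -1;0 0 -0.05 0 0 0 -1;0 0 -0.04 0 0 0 -1;0 0 -0.01 0 0 0 -1;0 0 0 0 0 0 -1"

```text
clock: 10.78
tcp_pos: [0.6462, -0.1346, 0.1018]
tcp_rot: [3.141, 0.003, -0.131]
force: [-0.4, -0.2, 1.0]
gripper_width: 0.998
gripper_force: 0.0
```

>>> carry_out:
  plan: "0 0 0 0 0 0 1;0 0 0 0 0 0 1;0 0 0 0 0 0 1;0 0 0 0 0 0 1;0 0 0 0 0 0 1;0 0 0 0 0 0 1;0 0 0 0 0 0 1;0 0 0 0 0 0 1;0 0 0 0 0 0 1;0 0 0 0 0 0 1"
  force: 60

```text
clock: 11.62
tcp_pos: [0.6483, -0.1342, 0.1041]
tcp_rot: [3.142, -0.001, -0.131]
force: [-0.8, 0.5, 5.4]
gripper_width: 0.294
gripper_force: 59.6
```

>>> carry_out:
  plan: "0 0 0.02 0 0 0 1;0 0 0.04 0 0 0 1;0 0 0.05 0 0 0 1;0 0 0.05 0 0 0 1;0 0 0.05 0 0 0 1;0 0 0.04 0 0 0 1;0 0 0.03 0 0 0 1;0 0 0.02 0 0 0 1;0 0 0 0 0 0 1;0 0 0 0 0 0 1"

```text
clock: 12.45
tcp_pos: [0.6476, -0.1341, 0.2228]
tcp_rot: [-3.142, 0.0, -0.131]
force: [-0.5, -0.7, -1.2]
gripper_width: 0.298
gripper_force: 58.9
```

>>> carry_out:
  plan: "-0.02 -0.027 0 0 0 0 1;-0.03 -0.041 0 0 0 0 1;-0.035 -0.047 0 0 0 0 1;-0.04 -0.054 0 0 0 0 1;-0.04 -0.054 0 0 0 0 1;-0.035 -0.047 0 0 0 0 1;-0.03 -0.041 0 0 0 0 1;-0.02 -0.027 0 0 0 0 1;-0.0115 -0.016 0 0 0 0 1;0 0 0 0 0 0 1"

```text
clock: 13.28
tcp_pos: [0.5416, -0.2779, 0.2226]
tcp_rot: [3.141, 0.001, -0.134]
force: [-0.5, -0.8, -0.8]
gripper_width: 0.299
gripper_force: 58.9
```

```bash
python3 - <<'E'
from seg import *
np.set_printoptions(precision=4,suppress=True)
P=camera_params("wrist");im=snapshot("wrist");print(get_obs()["tcp_pos"],get_obs()["force"])
T=get_obs()["tcp_pos"]
u=pix("w",T-[0,0,.094],P);pd=pix("w",(.5437,-.2758,.063),P);print(u,pd)
cv2.circle(im,tuple(int(v) for v in u),3,(255,0,255),1);cv2.circle(im,tuple(int(v) for v in pd),2,(255,255,0),1)
cv2.imwrite("pics/w3.png",im)
E
```

```text
[ 0.5427 -0.2761  0.2229] [ 0.0388 -0.1659 -1.7543]
[315.4981 203.8988] [315.6084 183.8591]
```

View pics/w3.png

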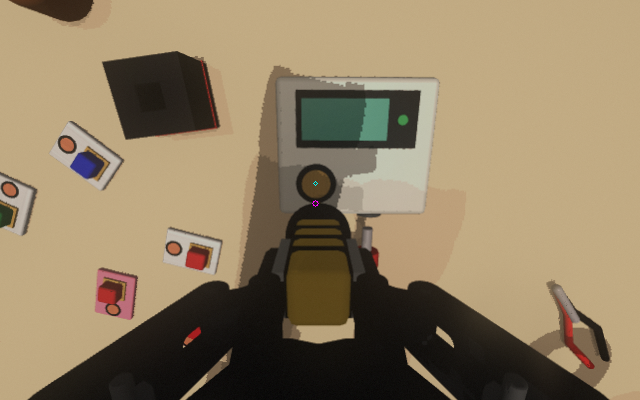

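The picture shows the probe held straight, the pad at (315,184), and the tip projected straight above the approach line. I'm touching down.

>>> carry_out:
  plan: "0.002 0 -0.03 0 0 0 1;0 0 -0.04 0 0 0 1;0 0 -0.04 0 0 0 1;0 0 -0.03 0 0 0 1;0 0 -0.012 0 0 0 1;0 0 -0.01 0 0 0 1;0 0 -0.006 0 0 0 1;0 0 -0.006 0 0 0 1;0 0 0 0 0 0 1;0 0 0 0 0 0 1"

```text
clock: 14.17
tcp_pos: [0.5445, -0.2758, 0.1544]
tcp_rot: [3.141, -0.001, -0.13]
force: [0.3, 0.9, -0.2]
gripper_width: 0.296
gripper_force: 59.1
```

>>> carry_out:
  plan: "0 0 0 0 0 0 1;0 0 0 0 0 0 1;0 0 0 0 0 0 1;0 0 0 0 0 0 1;0 0 0 0 0 0 1;0 0 0 0 0 0 1;0 0 0 0 0 0 1;0 0 0 0 0 0 1;0 0 0 0 0 0 1;0 0 0 0 0 0 1"

```text
clock: 15.0
tcp_pos: [0.544, -0.2759, 0.1537]
tcp_rot: [3.142, -0.0, -0.131]
force: [1.1, 0.1, -0.1]
gripper_width: 0.297
gripper_force: 59.1
```

>>> carry_out:
  plan: "0 0 -0.006 0 0 0 1;0 0 0 0 0 0 1;0 0 0 0 0 0 1;0 0 0 0 0 0 1;0 0 0 0 0 0 1;0 0 0 0 0 0 1;0 0 0 0 0 0 1;0 0 0 0 0 0 1;0 0 0 0 0 0 1;0 0 0 0 0 0 1"

```text
clock: 15.83
tcp_pos: [0.544, -0.2758, 0.1513]
tcp_rot: [-3.142, -0.0, -0.131]
force: [0.7, 1.2, 1.0]
gripper_width: 0.292
gripper_force: 59.3
```

```bash
cat > spots.py <<'E'
from seg import *
def locate(cam,near,gem,P=None,im=None,R=.06):
    """spot & gem-top world xy of silvery buckle near guess; -> spot, origin, yaw"""
    if im is None: P=camera_params(cam);im=snapshot(cam)
    h=cv2.cvtColor(im,cv2.COLOR_BGR2HSV);H,S,V=[h[...,i].astype(int) for i in range(3)]
    Y,X=np.mgrid[:400,:640];c=pix(cam,(*near,.007),P);r=np.linalg.norm(pix(cam,(near[0],near[1]+R,.007),P)-c)
    w=np.hypot(X-c[0],Y-c[1])<r
    m={"red":((H<6)|(H>174))&(S>170),"blue":(H>105)&(H<130)&(S>140),"green":(H>50)&(H<90)&(S>120)}[gem]&w&(V>50)
    g=max(comps(m,10),key=lambda c:c[0])
    k=(H>4)&(H<18)&(S>90)&(S<215)&(V>90)&w
    pl=(S<70)&(V>80)&w
    p=max(comps(pl,20),key=lambda c:c[0]);pc=p[1]
    near2=cv2.convexHull(np.argwhere(p[2])[:,::-1].astype(np.int32));hm=np.zeros(m.shape,np.uint8);cv2.fillConvexPoly(hm,near2,1)
    ks=[q for q in comps(k&(hm>0),8)]
    s=max(ks,key=lambda c:c[0]);rc=cv2.minAreaRect(near2)
    G=onz(cam,g[1],.022,P)[:2];Sp=onz(cam,s[1],.007,P)[:2];C=onz(cam,rc[0],.006,P)[:2]
    d=Sp-G
    return dict(spot=Sp,gem=G,centre=C,yaw=np.arctan2(d[1],d[0]),d=np.hypot(*d),n=(g[0],s[0]))
E
python3 - <<'E'
from spots import *
np.set_printoptions(precision=4,suppress=True)
print(get_obs()["force"],get_obs()["tcp_pos"])
P=camera_params("top");im=snapshot("top");cv2.imwrite("pics/t3.png",im)
for g,n in dict(red=(.461,-.096),blue=(.602,-.001),green=(.557,.121)).items():
    try: print(g,locate("top",n,g,P,im))
    except Exception as e: print(g,e)
E
```

```text
[0.7268 1.1894 0.995 ] [ 0.544  -0.2758  0.1513]
red {'spot': array([ 0.4699, -0.0754]), 'gem': array([ 0.4558, -0.1075]), 'centre': array([ 0.4609, -0.0963]), 'yaw': np.float64(1.1580282381911486), 'd': np.float64(0.03501505589356951), 'n': (np.int32(92), np.int32(39))}
blue {'spot': array([0.6199, 0.0137]), 'gem': array([ 0.5929, -0.0094]), 'centre': array([ 0.6021, -0.0013]), 'yaw': np.float64(0.7101699679294703), 'd': np.float64(0.03553981170170824), 'n': (np.int32(86), np.int32(37))}
green max() iterable argument is empty
```

>>> carry_out:
  plan: "0 0 0.02 0 0 0 1;0 0 0.04 0 0 0 1;0 0 0.05 0 0 0 1;0 0 0.04 0 0 0 1;-0.02 0.05 0.02 0 0 0 1;-0.03 0.08 0 0 0 0 1;-0.035 0.09 0 0 0 0 1;-0.035 0.09 0 0 0 0 1;-0.03 0.09 0 0 0 0 1;-0.02 0.06 0 0 0 0 1"

```text
clock: 16.72
tcp_pos: [0.4746, -0.0879, 0.2198]
tcp_rot: [-3.141, 0.0, -0.127]
force: [0.3, 0.3, -0.2]
gripper_width: 0.295
gripper_force: 59.1
```

>>> carry_out:
  plan: "-0.015 0.04 0 0 0 0 1;0 0 0 0 0 0 1;0 0 0 0 0 0 1;0 0 0 0 0 0 1;0 0 0 0 0 0 1;0 0 0 0 0 0 1;0 0 0 0 0 0 1;0 0 0 0 0 0 1;0 0 0 0 0 0 1;0 0 0 0 0 0 1"

```text
clock: 17.55
tcp_pos: [0.47, -0.0759, 0.2192]
tcp_rot: [-3.141, 0.0, -0.131]
force: [0.4, -0.4, -0.7]
gripper_width: 0.299
gripper_force: 59.1
```

```bash
python3 - <<'E'
from spots import *
np.set_printoptions(precision=4,suppress=True)
o=get_obs();print(o["force"],o["tcp_pos"])
P=camera_params("wrist");im=snapshot("wrist");cv2.imwrite("pics/w4.png",im)
for g,n in dict(red=(.461,-.096),blue=(.602,-.001),green=(.557,.121)).items():
    try: print(g,locate("wrist",n,g,P,im))
    except Exception as e: print(g,e)
E
```

```text
[ 0.3589 -0.4316 -0.6608] [ 0.47   -0.0759  0.2192]
red {'spot': array([ 0.4695, -0.1003]), 'gem': array([ 0.4612, -0.1106]), 'centre': array([ 0.4604, -0.0963]), 'yaw': np.float64(0.8900203254384286), 'd': np.float64(0.013245209597429215), 'n': (np.int32(117), np.int32(25))}
blue {'spot': array([0.618 , 0.0146]), 'gem': array([ 0.5919, -0.0084]), 'centre': array([ 0.6018, -0.0005]), 'yaw': np.float64(0.7218715871798149), 'd': np.float64(0.034763800570157134), 'n': (np.int32(458), np.int32(194))}
green max() iterable argument is empty
```

View pics/w4.png

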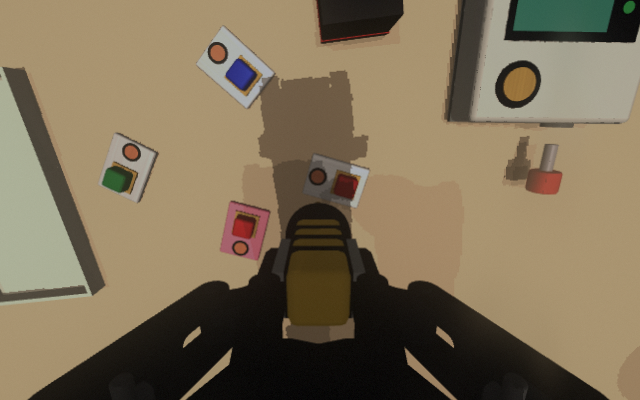

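```bash
python3 - <<'E'
from h import *
for u,z in (((318,177),.007),((131,152),.007),((118,177),.025),((218,52),.007)): print(u,onz("wrist",u,z))
E
```

```text
(318, 177) [ 0.46791286 -0.0755697   0.007     ]
(131, 152) [0.52674369 0.14064766 0.007     ]
(118, 177) [0.50173407 0.15282525 0.025     ]
(218, 52) [0.6184633  0.01367046 0.007     ]
```

>>> carry_out:
  plan: "0 0 -0.03 0 0 0 1;0 0 -0.05 0 0 0 1;0 0 -0.06 0 0 0 1;0 0 -0.05 0 0 0 1;0 0 -0.04 0 0 0 1;0 0 -0.03 0 0 0 1;0 0 0 0 0 0 1;0 0 0 0 0 0 1;0 0 0 0 0 0 1;0 0 0 0 0 0 1"

```text
clock: 18.43
tcp_pos: [0.4708, -0.0758, 0.1164]
tcp_rot: [3.142, -0.002, -0.131]
force: [0.5, 0.0, -0.8]
gripper_width: 0.299
gripper_force: 59.1
```

>>> carry_out:
  plan: "-0.003 0 -0.02 0 0 0 1;0 0 -0.015 0 0 0 1;0 0 -0.01 0 0 0 1;0 0 -0.006 0 0 0 1;0 0 -0.003 0 0 0 1;0 0 0 0 0 0 1;0 0 0 0 0 0 1;0 0 0 0 0 0 1;0 0 0 0 0 0 1;0 0 0 0 0 0 1"

```text
clock: 19.27
tcp_pos: [0.4688, -0.0758, 0.0938]
tcp_rot: [3.142, -0.0, -0.131]
force: [-0.3, 0.0, 1.6]
gripper_width: 0.296
gripper_force: 59.3
```

>>> carry_out:
  plan: "0 0 0 0 0 0 1;0 0 0 0 0 0 1;0 0 0 0 0 0 1;0 0 0 0 0 0 1;0 0 0.02 0 0 0 1;0 0 0.04 0 0 0 1;0 0 0.06 0 0 0 1;0 0 0.06 0 0 0 1;0 0 0.06 0 0 0 1;0 0 0.05 0 0 0 1"

```text
clock: 20.1
tcp_pos: [0.4689, -0.0754, 0.2118]
tcp_rot: [-3.141, -0.001, -0.13]
force: [1.1, -0.9, -0.2]
gripper_width: 0.299
gripper_force: 59.1
```

```bash
python3 - <<'E'
from spots import *
np.set_printoptions(precision=4,suppress=True)
o=get_obs();print(o["force"],o["tcp_pos"])
for c in ("wrist","top"):
  P=camera_params(c);im=snapshot(c);cv2.imwrite(f"pics/{c}5.png",im)
  for g,n in dict(red=(.461,-.096),blue=(.602,-.001),green=(.52,.141)).items():
    try: print(c,g,locate(c,n,g,P,im))
    except Exception as e: print(g,e)
  print([(d["p"],onz(c,d["xy"],.007,P)) for d in recognise(c,"buckle_green")])
E
```

```text
[ 1.1461 -0.851  -0.1606] [ 0.4689 -0.0754  0.2118]
wrist red {'spot': array([ 0.4698, -0.1019]), 'gem': array([ 0.4611, -0.1109]), 'centre': array([ 0.4604, -0.0963]), 'yaw': np.float64(0.8013350770022672), 'd': np.float64(0.012553238465507398), 'n': (np.int32(111), np.int32(34))}
wrist blue {'spot': array([0.618 , 0.0145]), 'gem': array([ 0.592 , -0.0084]), 'centre': array([ 0.6018, -0.0006]), 'yaw': np.float64(0.7226656297702286), 'd': np.float64(0.03468244463402426), 'n': (np.int32(486), np.int32(204))}
wrist green {'spot': array([0.5269, 0.1406]), 'gem': array([0.4986, 0.1623]), 'centre': array([0.5098, 0.1532]), 'yaw': np.float64(-0.6537017358237577), 'd': np.float64(0.03567630541555076), 'n': (np.int32(279), np.int32(149))}
[(0.65, array([0.5108, 0.1512, 0.007 ])), (0.18, array([0.601 , 0.0005, 0.007 ]))]
red max() iterable argument is empty
top blue {'spot': array([0.6194, 0.0138]), 'gem': array([ 0.5929, -0.0094]), 'centre': array([ 0.602 , -0.0014]), 'yaw': np.float64(0.7212673518404638), 'd': np.float64(0.03519890193705766), 'n': (np.int32(86), np.int32(33))}
top green {'spot': array([0.5281, 0.1406]), 'gem': array([0.5001, 0.1601]), 'centre': array([0.5094, 0.1536]), 'yaw': np.float64(-0.6065027701774228), 'd': np.float64(0.034087701264373), 'n': (np.int32(84), np.int32(37))}
[]
```

>>> carry_out:
  plan: "0.02 0.012 0 0 0 0 1;0.04 0.024 0 0 0 0 1;0.055 0.033 0 0 0 0 1;0.06 0.036 0 0 0 0 1;0.06 0.036 0 0 0 0 1;0.055 0.033 0 0 0 0 1;0.045 0.027 0 0 0 0 1;0.03 0.017 0 0 0 0 1;0.01 0.006 0 0 0 0 1;0 0 0 0 0 0 1"

```text
clock: 21.13
tcp_pos: [0.6189, 0.0154, 0.2077]
tcp_rot: [-3.141, 0.003, -0.129]
force: [-0.2, -0.6, -0.6]
gripper_width: 0.298
gripper_force: 59.1
```

>>> carry_out:
  plan: "0 0 -0.03 0 0 0 1;0 0 -0.05 0 0 0 1;0 0 -0.06 0 0 0 1;0 0 -0.05 0 0 0 1;0 0 -0.03 0 0 0 1;0 0 -0.02 0 0 0 1;0 0 0 0 0 0 1;0 0 0 0 0 0 1;0 0 0 0 0 0 1;0 0 0 0 0 0 1"

```text
clock: 21.97
tcp_pos: [0.6196, 0.0139, 0.1151]
tcp_rot: [-3.141, -0.002, -0.131]
force: [0.9, -0.0, -1.9]
gripper_width: 0.295
gripper_force: 59.1
```

```bash
python3 - <<'E'
from spots import *
o=get_obs();print(o["force"],o["tcp_pos"])
P=camera_params("scene");im=snapshot("scene");print(locate("scene",(.602,-.001),"blue",P,im))
P=camera_params("wrist");im=snapshot("wrist");print(locate("wrist",(.602,-.001),"blue",P,im))
E
```

```text
[ 0.90798517 -0.00681988 -1.93765959] [0.61961288 0.0139307  0.11513405]Traceback (most recent call last):
  File "<stdin>", line 3, in <module>
  File "spots.py", line 9, in locate
    g=max(comps(m,10),key=lambda c:c[0])
ValueError: max() iterable argument is empty
```

Only the check was hidden from view. I'm going on with the blue touch, since the measured spot is (0.619,0.014).

>>> carry_out:
  plan: "-0.001 0 -0.02 0 0 0 1;0 0 -0.015 0 0 0 1;0 0 -0.01 0 0 0 1;0 0 -0.006 0 0 0 1;0 0 -0.002 0 0 0 1;0 0 0 0 0 0 1;0 0 0 0 0 0 1;0 0 0 0 0 0 1;0 0 0 0 0 0 1;0 0 0 0 0 0 1"

```text
clock: 22.85
tcp_pos: [0.6184, 0.0138, 0.0926]
tcp_rot: [-3.142, -0.0, -0.131]
force: [-0.6, 0.2, 1.3]
gripper_width: 0.296
gripper_force: 59.2
```

>>> carry_out:
  plan: "0 0 0 0 0 0 1;0 0 0 0 0 0 1;0 0 0 0 0 0 1;0 0 0 0 0 0 1;0 0 0.02 0 0 0 1;0 0 0.04 0 0 0 1;0 0 0.06 0 0 0 1;0 0 0.06 0 0 0 1;0 0 0.06 0 0 0 1;0 0 0.05 0 0 0 1"

```text
clock: 23.68
tcp_pos: [0.6185, 0.014, 0.2107]
tcp_rot: [-3.141, -0.001, -0.13]
force: [0.5, 0.7, -1.5]
gripper_width: 0.296
gripper_force: 59.0
```

```bash
python3 - <<'E'
from spots import *
np.set_printoptions(precision=4,suppress=True)
o=get_obs();print(o["force"],o["tcp_pos"])
for c in ("wrist","top"):
  P=camera_params(c);im=snapshot(c);cv2.imwrite(f"pics/{c}6.png",im)
  for g,n in dict(red=(.461,-.096),blue=(.602,-.001),green=(.51,.153)).items():
    try: print(c,g,locate(c,n,g,P,im))
    except Exception as e: print(c,g,e)
E
```

```text
[ 0.4925  0.6552 -1.4686] [0.6185 0.014  0.2107]
wrist red max() iterable argument is empty
wrist blue {'spot': array([0.6186, 0.0148]), 'gem': array([ 0.5837, -0.0078]), 'centre': array([ 0.6017, -0.0004]), 'yaw': np.float64(0.574312832673213), 'd': np.float64(0.04156484923551119), 'n': (np.int32(60), np.int32(75))}
wrist green {'spot': array([0.5272, 0.1406]), 'gem': array([0.5092, 0.1629]), 'centre': array([0.5099, 0.1528]), 'yaw': np.float64(-0.8939998492327871), 'd': np.float64(0.028692717314732292), 'n': (np.int32(21), np.int32(121))}
top red max() iterable argument is empty
top blue max() iterable argument is empty
top green max() iterable argument is empty
```

>>> carry_out:
  plan: "-0.012 0.017 0 0 0 0 1;-0.025 0.035 0 0 0 0 1;-0.035 0.048 0 0 0 0 1;-0.038 0.053 0 0 0 0 1;-0.038 0.053 0 0 0 0 1;-0.032 0.044 0 0 0 0 1;-0.024 0.034 0 0 0 0 1;-0.016 0.022 0 0 0 0 1;-0.007 0.01 0 0 0 0 1;0 0 0 0 0 0 1"

```text
clock: 24.62
tcp_pos: [0.5267, 0.1411, 0.2079]
tcp_rot: [3.141, 0.001, -0.129]
force: [-0.1, 0.2, -0.9]
gripper_width: 0.298
gripper_force: 59.0
```

```bash
python3 - <<'E'
from spots import *
np.set_printoptions(precision=4,suppress=True)
o=get_obs();print(o["force"],o["tcp_pos"])
P=camera_params("wrist");im=snapshot("wrist");cv2.imwrite("pics/w7.png",im)
try: print(locate("wrist",(.51,.153),"green",P,im))
except Exception as e: print(e)
E
```

```text
[-0.1008  0.2243 -0.8595] [0.5267 0.1411 0.2079]
{'spot': array([0.5115, 0.1695]), 'gem': array([0.5027, 0.166 ]), 'centre': array([0.5095, 0.154 ]), 'yaw': np.float64(0.37927289826805527), 'd': np.float64(0.009485745824522355), 'n': (np.int32(129), np.int32(8))}
```

>>> carry_out:
  plan: "0 0 -0.03 0 0 0 1;0 0 -0.05 0 0 0 1;0 0 -0.06 0 0 0 1;0 0 -0.05 0 0 0 1;0 0 -0.03 0 0 0 1;0 0 -0.02 0 0 0 1;0 0 0 0 0 0 1;0 0 0 0 0 0 1;0 0 0 0 0 0 1;0 0 0 0 0 0 1"

```text
clock: 25.5
tcp_pos: [0.5284, 0.1405, 0.1137]
tcp_rot: [-3.141, -0.002, -0.131]
force: [0.1, 0.1, -0.6]
gripper_width: 0.297
gripper_force: 59.0
```

>>> carry_out:
  plan: "-0.001 0 -0.02 0 0 0 1;0 0 -0.015 0 0 0 1;0 0 -0.01 0 0 0 1;0 0 -0.005 0 0 0 1;0 0 0 0 0 0 1;0 0 0 0 0 0 1;0 0 0 0 0 0 1;0 0 0 0 0 0 1;0 0 0 0 0 0 1;0 0 0 0 0 0 1"

```text
clock: 26.33
tcp_pos: [0.5272, 0.1402, 0.0926]
tcp_rot: [-3.142, -0.0, -0.131]
force: [0.6, -0.6, 2.3]
gripper_width: 0.298
gripper_force: 59.4
```

>>> carry_out:
  plan: "0 0 0 0 0 0 1;0 0 0 0 0 0 1;0 0 0 0 0 0 1;0 0 0 0 0 0 1;0 0 0.02 0 0 0 1;0 0 0.04 0 0 0 1;0 0 0.06 0 0 0 1;0 0 0.07 0 0 0 1;0 0 0.06 0 0 0 1;0 0 0.06 0 0 0 1"

```text
clock: 27.17
tcp_pos: [0.5268, 0.1404, 0.2181]
tcp_rot: [-3.141, 0.0, -0.13]
force: [0.7, 0.8, -0.8]
gripper_width: 0.292
gripper_force: 59.0
```

```bash
python3 - <<'E'
from spots import *
np.set_printoptions(precision=4,suppress=True)
o=get_obs();print(o["force"],o["tcp_pos"])
P=camera_params("wrist");im=snapshot("wrist");cv2.imwrite("pics/w8.png",im)
try: print(locate("wrist",(.51,.153),"green",P,im))
except Exception as e: print(e)
P=camera_params("top");im=snapshot("top")
for g,n in dict(red=(.461,-.096),blue=(.602,-.001)).items():
    try: print(g,locate("top",n,g,P,im))
    except Exception as e: print(g,e)
E
```

```text
[ 0.6652  0.8025 -0.8385] [0.5268 0.1404 0.2181]
max() iterable argument is empty
red {'spot': array([ 0.4699, -0.0754]), 'gem': array([ 0.4558, -0.1075]), 'centre': array([ 0.4609, -0.0963]), 'yaw': np.float64(1.1580282381911486), 'd': np.float64(0.03501505589356951), 'n': (np.int32(92), np.int32(39))}
blue {'spot': array([0.6199, 0.0137]), 'gem': array([ 0.5929, -0.0094]), 'centre': array([ 0.6021, -0.0013]), 'yaw': np.float64(0.7101699679294703), 'd': np.float64(0.03553981170170824), 'n': (np.int32(86), np.int32(37))}
```

View pics/w8.png

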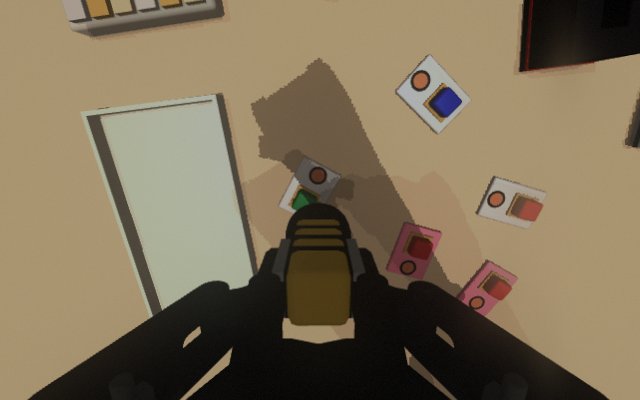

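The picture shows green's spot at (318,175), right under the probe line, so all three spots have been touched. Next I return the probe to its stand.

>>> carry_out:
  plan: "0.015 -0.034 0.01 0 0 0 1;0.03 -0.068 0 0 0 0 1;0.035 -0.08 0 0 0 0 1;0.038 -0.086 0 0 0 0 1;0.038 -0.086 0 0 0 0 1;0.038 -0.086 0 0 0 0 1;0.035 -0.08 0 0 0 0 1;0.03 -0.068 0 0 0 0 1;0.02 -0.045 0 0 0 0 1;0.015 -0.034 0 0 0 0 1"

```text
clock: 28.1
tcp_pos: [0.6446, -0.1297, 0.219]
tcp_rot: [3.141, 0.002, -0.134]
force: [0.3, 0.6, -1.1]
gripper_width: 0.3
gripper_force: 59.0
```

>>> carry_out:
  plan: "0.009 -0.02 0 0 0 0 1;0 0 0 0 0 0 1;0 0 0 0 0 0 1;0 0 0 0 0 0 1;0 0 0 0 0 0 1;0 0 0 0 0 0 1;0 0 0 0 0 0 1;0 0 0 0 0 0 1;0 0 0 0 0 0 1;0 0 0 0 0 0 1"

```text
clock: 28.93
tcp_pos: [0.6484, -0.1345, 0.2206]
tcp_rot: [-3.142, -0.0, -0.131]
force: [-0.6, 0.3, -1.3]
gripper_width: 0.298
gripper_force: 59.0
```

>>> carry_out:
  plan: "0 0 -0.02 0 0 0 1;0 0 -0.035 0 0 0 1;0 0 -0.035 0 0 0 1;0 0 -0.035 0 0 0 1;0 0 -0.035 0 0 0 1;0 0 -0.035 0 0 0 1;0 0 -0.03 0 0 0 1;0 0 -0.025 0 0 0 1;0 0 -0.02 0 0 0 1;0 0 0 0 0 0 1"

```text
clock: 29.77
tcp_pos: [0.6473, -0.1345, 0.1102]
tcp_rot: [-3.141, 0.003, -0.131]
force: [-0.2, -0.1, -1.5]
gripper_width: 0.294
gripper_force: 59.0
```

>>> carry_out:
  plan: "0 0 -0.01 0 0 0 1;0 0 -0.006 0 0 0 1;0 0 0 0 0 0 1;0 0 0 0 0 0 1;0 0 0 0 0 0 1;0 0 0 0 0 0 1;0 0 0 0 0 0 1;0 0 0 0 0 0 1;0 0 0 0 0 0 1;0 0 0 0 0 0 1"

```text
clock: 30.6
tcp_pos: [0.6484, -0.1345, 0.1061]
tcp_rot: [-3.142, -0.0, -0.131]
force: [0.2, 0.0, -2.0]
gripper_width: 0.292
gripper_force: 59.0
```

Two millimetres are left, so I lower that, open and rise.

>>> carry_out:
  plan: "0 0 -0.004 0 0 0 1;0 0 0 0 0 0 1;0 0 0 0 0 0 1;0 0 0 0 0 0 1;0 0 0 0 0 0 -1;0 0 0 0 0 0 -1;0 0 0 0 0 0 -1;0 0 0 0 0 0 -1;0 0 0 0 0 0 -1;0 0 0 0 0 0 -1"

```text
clock: 31.43
tcp_pos: [0.6484, -0.1346, 0.1045]
tcp_rot: [-3.142, -0.0, -0.131]
force: [-0.1, -0.9, -0.2]
gripper_width: 1.003
gripper_force: 0.0
```

>>> carry_out:
  plan: "0 0 0.02 0 0 0 -1;0 0 0.05 0 0 0 -1;0 0 0.06 0 0 0 -1;0 0 0.07 0 0 0 -1;0 0 0.07 0 0 0 -1;0 0 0.07 0 0 0 -1;0 0 0.05 0 0 0 -1;0 0 0 0 0 0 -1;0 0 0 0 0 0 -1;0 0 0 0 0 0 -1"

```text
clock: 32.27
tcp_pos: [0.6481, -0.1345, 0.26]
tcp_rot: [3.142, 0.001, -0.13]
force: [0.3, -0.1, -0.6]
gripper_width: 0.996
gripper_force: 0.0
```

>>> carry_out:
  plan: "-0.02 -0.01 0 0 0 0 -1;-0.04 -0.04 0 0 0 0 1;-0.06 -0.06 0 0 0 0 1;-0.08 -0.06 0 0 0 -0.006 1;-0.08 -0.06 0 0 0 0 1;-0.08 -0.06 0 0 0 0 1;-0.08 -0.06 0 0 0 0 1;-0.06 -0.05 0 0 0 0 1;-0.04 -0.03 0 0 0 0 1;-0.02 -0.02 0 0 0 0 1"

```text
clock: 33.1
tcp_pos: [0.4205, -0.3169, 0.2596]
tcp_rot: [3.141, 0.002, -0.155]
force: [0.4, -0.5, -0.3]
gripper_width: 0.003
gripper_force: 0.0
```

```bash
python3 - <<'E'
from spots import *
np.set_printoptions(precision=4,suppress=True)
o=get_obs();print(o["force"],o["tcp_pos"],o["tcp_rot"])
P=camera_params("wrist");im=snapshot("wrist");cv2.imwrite("pics/w9.png",im)
P=camera_params("wrist");print(pix("w",(.6477,-.1346,.14),P))
h=cv2.cvtColor(im,cv2.COLOR_BGR2HSV);H,S,V=[h[...,i].astype(int) for i in range(3)]
for A,c,l in comps((H>20)&(H<35)&(S>150)&(V>60),40): print("yel",A,c,onz("w",c,.14,P))
E
```

```text
[ 0.4455 -0.455  -0.2775] [ 0.4205 -0.3169  0.2596] [ 3.1414  0.0022 -0.1546]
[ 17.6007 -66.0171]
```

View pics/w9.png

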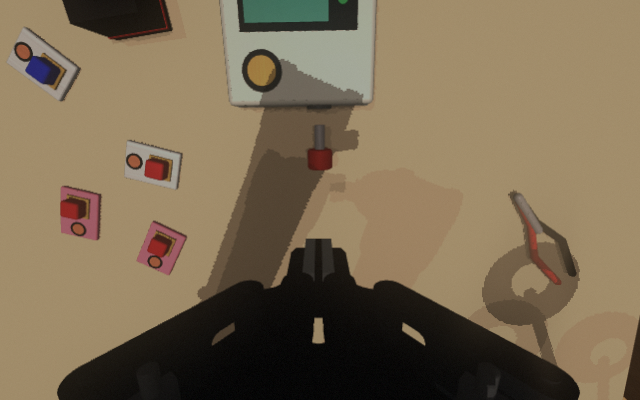

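The picture shows the knob still out at (320,158). I'll compare the probe's look in top with the start, then push with closed fingers.

```bash
python3 - <<'E'
from spots import *
a=cv2.imread("pics/top0.png");b=snapshot("top")
for im in(a,b):
    h=cv2.cvtColor(im,cv2.COLOR_BGR2HSV);H,S,V=[h[...,i].astype(int) for i in range(3)];m=(H>20)&(H<35)&(S>150)&(V>60);m[:150]=0;m[200:]=0;m[:,:340]=0;m[:,390:]=0
    print([(A,c) for A,c,l in comps(m,20)])
print(get_obs()["tcp_pos"])
E
```

```text
[(np.int32(152), array([367.82236842, 168.26315789]))]
[(np.int32(161), array([368.09937888, 168.57763975]))]
[ 0.42231461 -0.31612294  0.25982982]
```

>>> carry_out:
  plan: "-0.01 -0.005 -0.01 0 0 0 1;-0.01 0 -0.04 0 0 0 1;-0.01 0 -0.06 0 0 0 1;0 0 -0.08 0 0 0 1;0 0 -0.08 0 0 0 1;0 0 -0.08 0 0 0 1;0 0 -0.08 0 0 0 1;0 0 -0.06 0 0 0 1;0 0 -0.05 0 0 0 1;0 0 -0.02 0 0 0 1"

```text
clock: 34.03
tcp_pos: [0.412, -0.3133, 0.0328]
tcp_rot: [-3.138, 0.004, -0.146]
force: [-0.3, 0.4, -0.0]
gripper_width: 0.002
gripper_force: 0.0
```

>>> carry_out:
  plan: "0 0 0 0 0 0 1;0.012 -0.002 0 0 0 0 1;0.014 -0.002 0 0 0 0 1;0.014 -0.002 0 0 0 0 1;0.014 -0.002 0 0 0 0 1;0.014 -0.002 0 0 0 0 1;0.012 -0.002 0 0 0 0 1;0.01 -0.001 0 0 0 0 1;0 0 0 0 0 0 1;0 0 0 0 0 0 1"

```text
clock: 34.87
tcp_pos: [0.4467, -0.322, 0.0366]
tcp_rot: [-3.142, 0.004, -0.15]
force: [-9.4, 1.6, 5.6]
gripper_width: 0.002
gripper_force: 4.9
```

>>> carry_out:
  plan: "0.004 0 0 0 0 0 1;0 0 0 0 0 0 1;0 0 0 0 0 0 1;-0.01 0.001 0 0 0 0 1;-0.03 0.004 0 0 0 0 1;0 0 0.05 0 0 0 1;0 0 0.08 0 0 0 -1;0 0 0.1 0 0 0 -1;0 0 0.1 0 0 0 -1;0 0 0.1 0 0 0 -1"

```text
clock: 35.7
tcp_pos: [0.4345, -0.3197, 0.2111]
tcp_rot: [3.141, -0.002, -0.149]
force: [0.4, -0.4, 0.3]
gripper_width: 0.562
gripper_force: 0.0
```

>>> carry_out:
  plan: "0 0.03 0.05 0 0 0.016 -1;0 0.06 0.05 0 0 0.038 -1;0 0.08 0.02 0 0 0.038 -1;0 0.08 0 0 0 0.038 -1;0 0.06 0 0 0 0.038 -1;0 0.04 0 0 0 0.038 -1;0 0.02 0 0 0 0.038 -1;0 0.01 0 0 0 0 -1;0 0 0 0 0 0 -1;0 0 0 0 0 0 -1"

```text
clock: 36.53
tcp_pos: [0.4342, -0.1684, 0.2568]
tcp_rot: [3.141, -0.0, 0.613]
force: [-0.4, -1.0, 0.2]
gripper_width: 1.0
gripper_force: 0.0
```

```bash
python3 - <<'E'
from spots import *
np.set_printoptions(precision=4,suppress=True)
o=get_obs();print(o["force"],o["tcp_pos"],o["tcp_rot"])
for c in("top","wrist"):
    P=camera_params(c);im=snapshot(c);cv2.imwrite(f"pics/{c}10.png",im)
    h=cv2.cvtColor(im,cv2.COLOR_BGR2HSV);H,S,V=[h[...,i].astype(int) for i in range(3)]
    for A,q,l in comps(((H<6)|(H>174))&(S>160)&(V>50),40): print(c,"red",A,q,onz(c,q,.05,P)[:2],onz(c,q,.025,P)[:2])
    for g,n in dict(red=(.461,-.096),blue=(.602,-.001),green=(.51,.153)).items():
        try: print(g,locate(c,n,g,P,im))
        except Exception as e: print(g,e)
E
```

```text
[-0.3811 -1.0024  0.1928] [ 0.4342 -0.1684  0.2568] [ 3.1407 -0.0004  0.6127]
top red 229 [539.1528  86.7336] [ 0.8874 -0.5788] [ 0.8991 -0.5955]
top red 845 [ 73.1799 106.1988] [0.809  0.5762] [0.8183 0.5943]
top red 162 [ 68.5802 165.8951] [0.6594 0.5717] [0.6642 0.5896]
top red 92 [348.6413 258.2283] [ 0.4573 -0.1048] [ 0.456  -0.1072]
top red 91 [293.011  271.7692] [0.424  0.0217] [0.4217 0.0231]
top red 105 [334.9524 303.8571] [ 0.3536 -0.0753] [ 0.3493 -0.0768]
red {'spot': array([ 0.4699, -0.0754]), 'gem': array([ 0.4558, -0.1075]), 'centre': array([ 0.4609, -0.0961]), 'yaw': np.float64(1.1580282381911486), 'd': np.float64(0.03501505589356951), 'n': (np.int32(92), np.int32(39))}
blue {'spot': array([0.6201, 0.0139]), 'gem': array([ 0.5929, -0.0094]), 'centre': array([ 0.6021, -0.0013]), 'yaw': np.float64(0.710527983476406), 'd': np.float64(0.03579717910156142), 'n': (np.int32(86), np.int32(36))}
green {'spot': array([0.5281, 0.1406]), 'gem': array([0.5   , 0.1598]), 'centre': array([0.5095, 0.1536]), 'yaw': np.float64(-0.5999064715046784), 'd': np.float64(0.03407857477310172), 'n': (np.int32(88), np.int32(39))}
wrist red 120 [381.05    26.8333] [ 0.6013 -0.1307] [ 0.6093 -0.1311]
wrist red 398 [178.892   89.8744] [0.4253 0.0125] [0.4203 0.0228]
wrist red 337 [287.1602 129.4985] [ 0.4583 -0.1083] [ 0.4558 -0.107 ]
wrist red 316 [222.5949 184.693 ] [ 0.3596 -0.0804] [ 0.3498 -0.077 ]
wrist red 393 [434.5471 223.1272] [ 0.4693 -0.3222] [ 0.4676 -0.3366]
wrist red 211 [474.981  386.0379] [ 0.3058 -0.5509] [ 0.292  -0.5821]
red {'spot': array([ 0.4688, -0.0748]), 'gem': array([ 0.4588, -0.106 ]), 'centre': array([ 0.4605, -0.0951]), 'yaw': np.float64(1.259034368824072), 'd': np.float64(0.03274174161774829), 'n': (np.int32(178), np.int32(144))}
blue max() iterable argument is empty
green max() iterable argument is empty
```

The knob is home at (0.469,-0.322), which is where it started. Now the tray fit, then the buckles.

```bash
python3 - <<'E'
from spots import *
np.set_printoptions(precision=4,suppress=True)
im=cv2.imread("pics/top10.png");h=cv2.cvtColor(im,cv2.COLOR_BGR2HSV);H,S,V=[h[...,i].astype(int) for i in range(3)]
m=(S<75)&(V>110);m[:,:120]=0;m[:,235:]=0;m[:160]=0;m[320:]=0
A,c,l=max(comps(m,50),key=lambda q:q[0]);r=cv2.minAreaRect(np.argwhere(l)[:,::-1].astype(np.float32));q=np.array([onz("top",p,.025)[:2] for p in cv2.boxPoints(r)]);print(A,r,q,q.mean(0),np.linalg.norm(q-np.roll(q,1,0),axis=1))
e=q-np.roll(q,1,0);print(np.arctan2(e[:,1],e[:,0]))
for n,(a,b) in dict(red=((.4609,-.0963),1.158),blue=((.6020,-.001),.716),green=((.5095,.1535),-.63)).items():
    print(n,np.array(a)-.012*np.array([np.cos(b),np.sin(b)]))
E
```

```text
6726 ((172.67044067382812, 238.26687622070312), (62.46952438354492, 118.43537902832031), 3.2704880237579346) [[0.3552 0.3895]
 [0.6385 0.3903]
 [0.6327 0.2359]
 [0.3522 0.2389]] [0.4947 0.3137] [0.1506 0.2833 0.1545 0.2805]
[ 1.5509  0.0027 -1.6084  3.1306]
red [ 0.4561 -0.1073]
blue [ 0.5929 -0.0089]
green [0.4998 0.1606]
```

>>> carry_out:
  plan: "0.005 0.015 0 0 0 0.02 -0.3;0.01 0.03 0 0 0 0.03 -0.3;0.01 0.03 0 0 0 0.035 -0.3;0.01 0.03 0 0 0 0.035 -0.3;0.01 0.02 0 0 0 0.03 -0.3;0.007 0.018 0 0 0 0.0235 -0.3;0.003 0.01 -0.03 0 0 0 -0.3;0 0 -0.07 0 0 0 -0.3;0 0 -0.08 0 0 0 -0.3;0 0 -0.08 0 0 0 -0.3"

```text
clock: 37.47
tcp_pos: [0.4565, -0.1074, 0.1517]
tcp_rot: [3.14, -0.0, 1.159]
force: [0.7, 0.4, -0.0]
gripper_width: 0.65
gripper_force: 0.0
```

>>> carry_out:
  plan: "0 0 -0.08 0 0 0 -0.3;0 0 -0.08 0 0 0 -0.3;0 0 -0.06 0 0 0 -0.3;0 0 -0.04 0 0 0 -0.3;0 0 -0.03 0 0 0 -0.3;0 0 0 0 0 0 -0.3;0 0 0 0 0 0 -0.3;0 0 0 0 0 0 -0.3;0 0 0 0 0 0 -0.3;0 0 0 0 0 0 -0.3"

```text
clock: 38.3
tcp_pos: [0.4567, -0.1069, 0.0375]
tcp_rot: [3.14, -0.0, 1.162]
force: [-0.3, -0.0, -0.3]
gripper_width: 0.647
gripper_force: 0.0
```

>>> carry_out:
  plan: "-0.001 0 -0.02 0 0 0 -0.3;0 0 -0.015 0 0 0 -0.3;0 0 -0.01 0 0 0 -0.3;0 0 0 0 0 0 1;0 0 0 0 0 0 1;0 0 0 0 0 0 1;0 0 0 0 0 0 1;0 0 0 0 0 0 1;0 0 0 0 0 0 1;0 0 0 0 0 0 1"
  force: 60

```text
clock: 39.13
tcp_pos: [0.4557, -0.1065, 0.0186]
tcp_rot: [3.141, -0.0, 1.162]
force: [-0.2, -0.0, 0.6]
gripper_width: 0.263
gripper_force: 59.4
```

>>> carry_out:
  plan: "0 0 0.02 0 0 0 1;0 0 0.04 0 0 0 1;0 0 0.05 0 0 0 1;0 0 0.06 0 0 0 1;0 0 0.06 0 0 0 1;0 0 0.06 0 0 0 1;0 0 0.05 0 0 0 1;0 0 0.03 0 0 0 1;0 0 0 0 0 0 1;0 0 0 0 0 0 1"

```text
clock: 39.97
tcp_pos: [0.4556, -0.1066, 0.1669]
tcp_rot: [3.14, 0.0, 1.162]
force: [0.2, -0.3, -2.8]
gripper_width: 0.263
gripper_force: 59.2
```

>>> carry_out:
  plan: "0 0.03 0 0 0 0.013 1;0.005 0.06 0 0 0 0.013 1;0.005 0.08 0 0 0 0.013 1;0 0.09 0 0 0 0.013 1;0 0.09 0 0 0 0.013 1;0 0.09 0 0 0 0.013 1;0 0.09 0 0 0 0.013 1;0 0.09 0 0 0 0.013 1;0 0.09 0 0 0 0.013 1;0 0.09 0 0 0 0.013 1"

```text
clock: 40.8
tcp_pos: [0.4579, 0.2156, 0.1652]
tcp_rot: [-3.139, 0.0, 1.575]
force: [0.7, -0.1, -2.7]
gripper_width: 0.263
gripper_force: 59.2
```

>>> carry_out:
  plan: "-0.02 0.08 0 0 0 0 1;-0.03 0.07 0 0 0 0 1;-0.03 0.05 0 0 0 0 1;-0.02 0.02 0 0 0 0 1;-0.015 0 0 0 0 0 1;0 0 -0.03 0 0 0 1;0 0 -0.06 0 0 0 1;0 0 -0.06 0 0 0 1;0 0 -0.05 0 0 0 1;0 0 -0.03 0 0 0 1"

```text
clock: 41.63
tcp_pos: [0.4133, 0.298, 0.071]
tcp_rot: [-3.139, 0.003, 1.568]
force: [-0.2, -1.1, -2.5]
gripper_width: 0.262
gripper_force: 59.1
```

>>> carry_out:
  plan: "0 0 -0.03 0 0 0 1;0 0 -0.02 0 0 0 1;0 0 0 0 0 0 1;0 0 0 0 0 0 1;0 0 0 0 0 0 1;0 0 0 0 0 0 1;0 0 0 0 0 0 1;0 0 0 0 0 0 1;0 0 0 0 0 0 1;0 0 0 0 0 0 1"

```text
clock: 42.47
tcp_pos: [0.4137, 0.3015, 0.0547]
tcp_rot: [3.141, -0.0, 1.571]
force: [0.9, -0.0, -2.1]
gripper_width: 0.261
gripper_force: 59.1
```

>>> carry_out:
  plan: "0 0 -0.02 0 0 0 1;0 0 -0.02 0 0 0 1;0 0 -0.02 0 0 0 1;0 0 -0.012 0 0 0 1;0 0 -0.004 0 0 0 1;0 0 0 0 0 0 1;0 0 0 0 0 0 0;0 0 0 0 0 0 0;0 0 0 0 0 0 0;0 0 0 0 0 0 0"

```text
clock: 43.3
tcp_pos: [0.4137, 0.3016, 0.0241]
tcp_rot: [3.142, -0.0, 1.571]
force: [0.7, -0.3, -0.9]
gripper_width: 0.504
gripper_force: 0.0
```

>>> carry_out:
  plan: "0 0 0.02 0 0 0 0;0 0 0.04 0 0 0 0;0 0 0.06 0 0 0 0;0 0 0.07 0 0 0 0;0.02 -0.04 0.08 0 0 0.03 0;0.03 -0.06 0.08 0 0 0.036 -0.3;0.03 -0.06 0.06 0 0 0.036 -0.3;0.02 -0.04 0 0 0 0.036 -0.3;0.01 -0.03 0 0 0 0.036 -0.3;0 -0.02 0 0 0 0.036 -0.3"

```text
clock: 44.13
tcp_pos: [0.4585, 0.2007, 0.1876]
tcp_rot: [3.14, 0.001, 2.228]
force: [-0.3, 0.4, 0.7]
gripper_width: 0.649
gripper_force: 0.0
```

```bash
python3 - <<'E'
from spots import *
np.set_printoptions(precision=4,suppress=True)
o=get_obs();print(o["force"],o["tcp_pos"],o["tcp_rot"],o["gripper_width"])
for c in("top","wrist"):
    P=camera_params(c);im=snapshot(c);cv2.imwrite(f"pics/{c}11.png",im)
    for g,n in dict(red=(.413,.314),blue=(.602,-.001),green=(.51,.153)).items():
        try: print(g,locate(c,n,g,P,im))
        except Exception as e: print(g,e)
E
```

```text
[-0.251   0.3867  0.7452] [0.4585 0.2007 0.1876] [3.1404 0.0013 2.2275] 0.6485703644420051
red max() iterable argument is empty
blue {'spot': array([0.6199, 0.0137]), 'gem': array([ 0.5929, -0.0094]), 'centre': array([ 0.6021, -0.0013]), 'yaw': np.float64(0.7101699679294703), 'd': np.float64(0.03553981170170824), 'n': (np.int32(86), np.int32(37))}
green {'spot': array([0.5285, 0.14  ]), 'gem': array([0.4999, 0.1612]), 'centre': array([0.5096, 0.153 ]), 'yaw': np.float64(-0.6366123221301015), 'd': np.float64(0.035588149598687266), 'n': (np.int32(77), np.int32(37))}
red {'spot': array([0.4126, 0.3371]), 'gem': array([0.4132, 0.3077]), 'centre': array([0.4177, 0.3147]), 'yaw': np.float64(1.5902876666147592), 'd': np.float64(0.02941819552155603), 'n': (np.int32(196), np.int32(248))}
blue max() iterable argument is empty
green {'spot': array([0.5273, 0.1408]), 'gem': array([0.501, 0.157]), 'centre': array([0.5073, 0.1551]), 'yaw': np.float64(-0.5553262093043349), 'd': np.float64(0.03086112813486372), 'n': (np.int32(34), np.int32(121))}
```

View pics/wrist11.png

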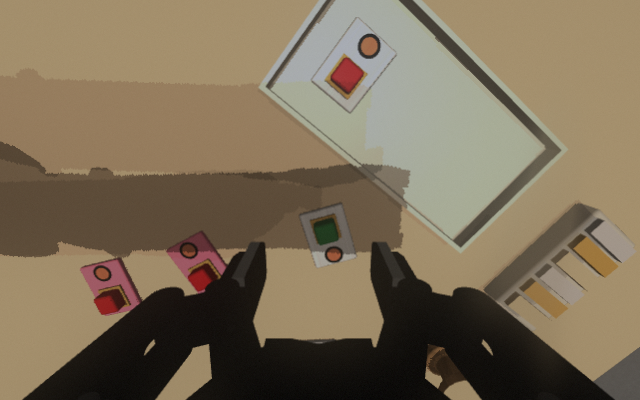

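The picture shows red flat in the tray (355,65) and green free at (327,235). I'm picking green.

>>> carry_out:
  plan: "0.02 -0.02 0 0 0 0.02 -0.3;0.03 -0.03 0 0 0 0.03 -0.3;0.03 -0.03 0 0 0 0.025 -0.3;0.015 -0.015 0 0 0 0.0145 -0.3;0.008 -0.005 -0.03 0 0 0 -0.3;0 0 -0.05 0 0 0 -0.3;0 0 -0.07 0 0 0 -0.3;0 0 -0.07 0 0 0 -0.3;0 0 -0.07 0 0 0 -0.3;0 0 -0.05 0 0 0 -0.3"

```text
clock: 45.07
tcp_pos: [0.4963, 0.1636, 0.0476]
tcp_rot: [-3.14, -0.002, 2.502]
force: [-0.6, -1.3, 0.6]
gripper_width: 0.648
gripper_force: 0.0
```

>>> carry_out:
  plan: "0 0 -0.02 0 0 0 -0.3;0 0 0 0 0 0 -0.3;0 0 0 0 0 0 -0.3;0 0 0 0 0 0 -0.3;0 0 0 0 0 0 -0.3;0 0 0 0 0 0 -0.3;0 0 0 0 0 0 -0.3;0 0 0 0 0 0 -0.3;0 0 0 0 0 0 -0.3;0 0 0 0 0 0 -0.3"

```text
clock: 45.9
tcp_pos: [0.4983, 0.1626, 0.0426]
tcp_rot: [3.142, 0.0, 2.506]
force: [-0.6, 0.0, -0.2]
gripper_width: 0.653
gripper_force: 0.0
```

>>> carry_out:
  plan: "0.004 -0.004 -0.02 0 0 0 -0.3;0 0 -0.02 0 0 0 -0.3;0 0 -0.013 0 0 0 -0.3;0 0 -0.007 0 0 0 1;0 0 0 0 0 0 1;0 0 0 0 0 0 1;0 0 0 0 0 0 1;0 0 0 0 0 0 1;0 0 0 0 0 0 1;0 0 0 0 0 0 1"

```text
clock: 46.73
tcp_pos: [0.4998, 0.161, 0.0185]
tcp_rot: [-3.141, 0.0, 2.506]
force: [-0.2, -0.3, -1.9]
gripper_width: 0.264
gripper_force: 60.0
```

>>> carry_out:
  plan: "0 0 0.02 0 0 0 1;0 0 0.04 0 0 0 1;0 0 0.06 0 0 0 1;0 0 0.06 0 0 0 1;0 0 0.04 0 0 0 1;0 0 0.02 0 0 0 1;0 0 0 0 0 0 1;0 0 0 0 0 0 1;0 0 0 0 0 0 1;0 0 0 0 0 0 1"

```text
clock: 47.57
tcp_pos: [0.4991, 0.1607, 0.1133]
tcp_rot: [-3.14, -0.001, 2.506]
force: [-0.1, -0.3, -1.6]
gripper_width: 0.263
gripper_force: 60.1
```

>>> carry_out:
  plan: "-0.01 0.02 0 0 0 -0.02 1;0 0.04 0 0 0 -0.035 1;0 0.05 0 0 0 -0.035 1;0 0.06 0 0 0 -0.035 1;0 0.06 0 0 0 -0.035 1;0 0.06 0 0 0 -0.035 1;0 0.05 0 0 0 -0.035 1;0 0.04 0 0 0 -0.035 1;0 0.02 0 0 0 -0.02 1;0 0.013 0 0 0 -0.0126 1"

```text
clock: 48.4
tcp_pos: [0.4946, 0.328, 0.1132]
tcp_rot: [-3.139, 0.0, 1.57]
force: [-0.8, -0.1, -2.1]
gripper_width: 0.266
gripper_force: 60.2
```

>>> carry_out:
  plan: "0 0 -0.03 0 0 0 1;0 0 -0.05 0 0 0 1;0 0 -0.04 0 0 0 1;0 0 -0.02 0 0 0 1;0 0 -0.005 0 0 0 1;0 0 0 0 0 0 1;0 0 0 0 0 0 1;0 0 0 0 0 0 1;0 0 0 0 0 0 1;0 0 0 0 0 0 1"

```text
clock: 49.23
tcp_pos: [0.4963, 0.3265, 0.0573]
tcp_rot: [3.14, -0.001, 1.571]
force: [-1.1, -0.1, -2.2]
gripper_width: 0.265
gripper_force: 60.1
```

>>> carry_out:
  plan: "0 0 -0.02 0 0 0 1;0 0 -0.025 0 0 0 1;0 0 -0.02 0 0 0 1;0 0 -0.012 0 0 0 1;0 0 -0.006 0 0 0 1;0 0 0 0 0 0 1;0 0 0 0 0 0 0;0 0 0 0 0 0 0;0 0 0 0 0 0 0;0 0 0 0 0 0 0"

```text
clock: 50.07
tcp_pos: [0.4959, 0.3264, 0.0232]
tcp_rot: [-3.142, -0.0, 1.571]
force: [0.1, 0.2, 0.4]
gripper_width: 0.502
gripper_force: 0.0
```

>>> carry_out:
  plan: "0 0 0.02 0 0 0 0;0 0 0.04 0 0 0 0;0 0 0.06 0 0 0 0;0 0 0.07 0 0 0 0;0.01 -0.06 0.08 0 0 -0.02 0;0.03 -0.08 0.08 0 0 -0.035 -0.3;0.03 -0.09 0.06 0 0 -0.035 -0.3;0.03 -0.09 0 0 0 -0.035 -0.3;0.03 -0.09 0 0 0 -0.035 -0.3;0.03 -0.09 0 0 0 -0.035 -0.3"

```text
clock: 50.9
tcp_pos: [0.5583, 0.1309, 0.1837]
tcp_rot: [3.14, -0.002, 0.953]
force: [0.2, 0.1, 0.7]
gripper_width: 0.646
gripper_force: 0.0
```

>>> carry_out:
  plan: "0.02 -0.08 0 0 0 -0.035 -0.3;0.02 -0.07 0 0 0 -0.025 -0.3;0.01 -0.04 0 0 0 -0.015 -0.3;0 0 0 0 0 0 -0.3;0 0 0 0 0 0 -0.3;0 0 0 0 0 0 -0.3;0 0 0 0 0 0 -0.3;0 0 0 0 0 0 -0.3;0 0 0 0 0 0 -0.3;0 0 0 0 0 0 -0.3"

```text
clock: 51.73
tcp_pos: [0.5775, 0.0572, 0.1821]
tcp_rot: [-3.141, -0.0, 0.724]
force: [-0.2, 0.2, 0.3]
gripper_width: 0.647
gripper_force: 0.0
```

```bash
python3 - <<'E'
from spots import *
np.set_printoptions(precision=4,suppress=True)
o=get_obs();print(o["force"],o["tcp_pos"],o["tcp_rot"],o["gripper_width"])
for c in("top","wrist"):
    P=camera_params(c);im=snapshot(c);cv2.imwrite(f"pics/{c}12.png",im)
    for g,n in dict(red=(.413,.314),blue=(.602,-.001),green=(.496,.314)).items():
        try: print(g,locate(c,n,g,P,im))
        except Exception as e: print(g,e)
E
```

```text
[-0.1769  0.2102  0.2599] [0.5775 0.0572 0.1821] [-3.1414 -0.0001  0.7243] 0.6470720183599061
red {'spot': array([0.4134, 0.3368]), 'gem': array([0.4149, 0.3008]), 'centre': array([0.4153, 0.3138]), 'yaw': np.float64(1.610567843728329), 'd': np.float64(0.03601580648557129), 'n': (np.int32(93), np.int32(37))}
blue {'spot': array([0.6193, 0.0138]), 'gem': array([ 0.5927, -0.0093]), 'centre': array([ 0.6016, -0.0017]), 'yaw': np.float64(0.7155270167158078), 'd': np.float64(0.03528303600236388), 'n': (np.int32(88), np.int32(31))}
green {'spot': array([0.4961, 0.2936]), 'gem': array([0.4963, 0.3276]), 'centre': array([0.4889, 0.3289]), 'yaw': np.float64(-1.5764686900432288), 'd': np.float64(0.033940954985456566), 'n': (np.int32(85), np.int32(31))}
red {'spot': array([0.4092, 0.339 ]), 'gem': array([0.4084, 0.3046]), 'centre': array([0.4247, 0.3004]), 'yaw': np.float64(1.5459145811883612), 'd': np.float64(0.03446206990146367), 'n': (np.int32(470), np.int32(201))}
blue {'spot': array([0.6184, 0.0147]), 'gem': array([ 0.5929, -0.0095]), 'centre': array([0.6024, 0.0005]), 'yaw': np.float64(0.7595121976800178), 'd': np.float64(0.03519013423110643), 'n': (np.int32(324), np.int32(153))}
green {'spot': array([0.4933, 0.294 ]), 'gem': array([0.492 , 0.3316]), 'centre': array([0.4965, 0.3139]), 'yaw': np.float64(-1.5360542934051908), 'd': np.float64(0.037604454176400536), 'n': (np.int32(508), np.int32(224))}
```

>>> carry_out:
  plan: "0.01 -0.04 0 0 0 0 -0.3;0.013 -0.05 0 0 0 0 -0.3;0.01 -0.045 0 0 0 0 -0.3;0.005 -0.03 -0.02 0 0 0 -0.3;0 0 -0.04 0 0 0 -0.3;0 0 -0.06 0 0 0 -0.3;0 0 -0.07 0 0 0 -0.3;0 0 -0.07 0 0 0 -0.3;0 0 -0.06 0 0 0 -0.3;0 0 -0.03 0 0 0 -0.3"

```text
clock: 52.67
tcp_pos: [0.5905, -0.0095, 0.0381]
tcp_rot: [-3.138, 0.003, 0.723]
force: [-0.3, 0.4, 0.2]
gripper_width: 0.65
gripper_force: 0.0
```

>>> carry_out:
  plan: "0 0 0 0 0 0 -0.3;0 0 0 0 0 0 -0.3;0 0 0 0 0 0 -0.3;0 0 0 0 0 0 -0.3;0 0 0 0 0 0 -0.3;0 0 0 0 0 0 -0.3;0 0 0 0 0 0 -0.3;0 0 0 0 0 0 -0.3;0 0 0 0 0 0 -0.3;0 0 0 0 0 0 -0.3"

```text
clock: 53.5
tcp_pos: [0.5929, -0.0096, 0.0421]
tcp_rot: [-3.142, -0.0, 0.723]
force: [0.4, 1.0, -0.2]
gripper_width: 0.652
gripper_force: 0.0
```

>>> carry_out:
  plan: "0 0.001 -0.02 0 0 0 -0.3;0 0 -0.02 0 0 0 -0.3;0 0 -0.012 0 0 0 -0.3;0 0 -0.006 0 0 0 1;0 0 0 0 0 0 1;0 0 0 0 0 0 1;0 0 0 0 0 0 1;0 0 0 0 0 0 1;0 0 0 0 0 0 1;0 0 0 0 0 0 1"

```text
clock: 54.33
tcp_pos: [0.5929, -0.0093, 0.0189]
tcp_rot: [-3.142, -0.0, 0.723]
force: [-0.6, 0.5, -1.3]
gripper_width: 0.26
gripper_force: 61.4
```

>>> carry_out:
  plan: "0 0 0.02 0 0 0 1;0 0 0.04 0 0 0 1;0 0 0.06 0 0 0 1;0 0 0.06 0 0 0 1;0 0 0.04 0 0 0 1;0 0 0.02 0 0 0 1;0 0 0 0 0 0 1;0 0 0 0 0 0 1;0 0 0 0 0 0 1;0 0 0 0 0 0 1"

```text
clock: 55.17
tcp_pos: [0.5919, -0.0093, 0.1133]
tcp_rot: [-3.14, 0.002, 0.723]
force: [-0.2, -0.4, -1.7]
gripper_width: 0.258
gripper_force: 61.5
```

>>> carry_out:
  plan: "0 0.03 0 0 0 0.02 1;-0.005 0.06 0 0 0 0.03 1;-0.005 0.09 0 0 0 0.03 1;-0.005 0.1 0 0 0 0.03 1;-0.005 0.1 0 0 0 0.03 1;-0.005 0.1 0 0 0 0.03 1;-0.005 0.1 0 0 0 0.03 1;-0.005 0.09 0 0 0 0.03 1;-0.003 0.06 0 0 0 0.025 1;0 0.03 0 0 0 0.015 1"

```text
clock: 56.0
tcp_pos: [0.575, 0.3, 0.1137]
tcp_rot: [-3.139, -0.002, 1.581]
force: [-0.3, 0.4, -0.2]
gripper_width: 0.259
gripper_force: 61.5
```

>>> carry_out:
  plan: "0 0.018 -0.03 0 0 0 1;0 0 -0.05 0 0 0 1;0 0 -0.04 0 0 0 1;0 0 -0.02 0 0 0 1;0 0 -0.005 0 0 0 1;0 0 0 0 0 0 1;0 0 0 0 0 0 1;0 0 0 0 0 0 1;0 0 0 0 0 0 1;0 0 0 0 0 0 1"

```text
clock: 56.83
tcp_pos: [0.5781, 0.3021, 0.0577]
tcp_rot: [3.14, -0.001, 1.571]
force: [0.6, 0.6, -0.8]
gripper_width: 0.264
gripper_force: 61.6
```

>>> carry_out:
  plan: "0 0 -0.02 0 0 0 1;0 0 -0.025 0 0 0 1;0 0 -0.02 0 0 0 1;0 0 -0.012 0 0 0 1;0 0 -0.006 0 0 0 1;0 0 0 0 0 0 1;0 0 0 0 0 0 0;0 0 0 0 0 0 0;0 0 0 0 0 0 0;0 0 0 0 0 0 0"

```text
clock: 57.67
tcp_pos: [0.5777, 0.302, 0.0235]
tcp_rot: [-3.141, -0.0, 1.571]
force: [-0.5, 0.5, -0.2]
gripper_width: 0.503
gripper_force: 0.0
```

>>> carry_out:
  plan: "0 0 0.02 0 0 0 0;0 0 0.04 0 0 0 0;0 0 0.06 0 0 0 0;0 0 0.07 0 0 0 0;-0.01 -0.06 0.08 0 0 0 0;-0.02 -0.08 0.08 0 0 0 0;-0.02 -0.09 0.06 0 0 0 0;-0.03 -0.09 0 0 0 0 0;-0.03 -0.09 0 0 0 0 0;-0.03 -0.09 0 0 0 0 0"

```text
clock: 58.5
tcp_pos: [0.5224, 0.1056, 0.1845]
tcp_rot: [3.14, 0.0, 1.571]
force: [0.4, -0.0, 0.5]
gripper_width: 0.497
gripper_force: 0.0
```

>>> carry_out:
  plan: "0 0 0 0 0 0 0;0 0 0 0 0 0 0;0 0 0 0 0 0 0;0 0 0 0 0 0 0;0 0 0 0 0 0 0;0 0 0 0 0 0 0;0 0 0 0 0 0 0;0 0 0 0 0 0 0;0 0 0 0 0 0 0;0 0 0 0 0 0 0"

```text
clock: 59.33
tcp_pos: [0.5228, 0.1071, 0.1833]
tcp_rot: [-3.141, -0.0, 1.571]
force: [0.7, -0.2, 0.4]
gripper_width: 0.499
gripper_force: 0.0
```

```bash
python3 - <<'E'
from spots import *
np.set_printoptions(precision=4,suppress=True)
o=get_obs();print(o["force"],o["tcp_pos"])
a=snapshot("top");b=snapshot("scene");cv2.imwrite("pics/fin.png",np.hstack([cv2.resize(a[100:320,120:500],(400,232)),cv2.resize(b[100:400,180:520],(400,353))[:232*1] if 0 else cv2.resize(b[100:400,180:520],(400,232))]))
P=camera_params("top")
for g,n in dict(red=(.413,.314),blue=(.577,.314),green=(.496,.314)).items():
    try: print(g,locate("top",n,g,P,a))
    except Exception as e: print(g,e)
E
```

```text
[ 0.6626 -0.2281  0.3758] [0.5228 0.1071 0.1833]
red max() iterable argument is empty
blue max() iterable argument is empty
green max() iterable argument is empty
```

View pics/fin.png

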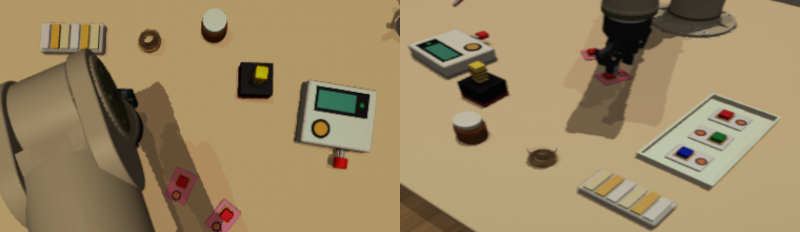

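The picture shows all three buckles flat in the tray (right half, about (690..735,115..155)), the probe upright in its stand, the knob home and the bystanders in place. I'm handing in.

```bash
python3 -c "
from station import *
print(close_job())"
```

```text
the job is handed in; nothing more can be done
None
```

I handed the job in at about 59 s of robot time: knob pulled, pad then red, blue and green spots touched in order (no purple present), probe back in its stand, knob pushed home, all three buckles flat in the tray; no verdict came back.

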